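# Put the brush and file away at the watchmaker's bench

### The job

Put away the two tools lying on the low steel-barred rest: stand the red brush in the blue pot, bristles up, and put the file blade-down into the empty slot of the file rack, fully home so that its handle stands upright on the board. Lower both gently rather than dropping them, leave the pot standing where it is, and do not disturb the other things on the bench.

Things in the scene. Friction and masses are not known exactly. Their poses are not given: they have to be found in the camera images.
- brush: Brush 175 mm long: red round handle 11 mm thick, aluminium ferrule 12 mm, pale bristles up to 15 mm. Own x runs along it to the bristles. Origin on its axis, a good grip on the handle: 120 mm from the foot, 14 mm below the ferrule, 55 mm from the bristle tips. Starts over the rest in either groove, foot on the bench, bristle end raised: x 0.46 rad above level, origin 57 mm up.
- brush_foot (a point): Centre of the bare end of the brush's handle (x = -120 mm), 7 mm thick there.
- file: File: steel blade 95 mm long, 14 wide (own y), 3.5 thick (own z), then a light wooden handle 105 mm long with brass ferrule. Own x runs from tip to butt. Origin on its axis, mid-handle where it is 18 mm thick, a good grip: 155 mm from tip, 60 from shoulder, 45 from butt. Starts in the rest's other groove, tip on the bench, own y level, butt raised: x 0.40 rad above level, origin 62 mm up.
- file_shoulder (a point): Centre of the flat lower face of the file's brass ferrule, 16 mm across, where the blade leaves the handle (x = -60 mm). Fully home, this face rests on the rack's board.
- rest: Tool rest, fixed: dark wooden foot 60 x 150 x 10 mm, steel bar along own y, its axis 62 mm up, at most 18 mm thick, posts at y = -66 and +66 mm. The two tools lie in its grooves at y = -35 and +35 mm, low ends towards own -x (roughly to the robot), origins at x = -36 mm. Origin: underside centre. Yaw within 0.35 rad.
- rack: File rack, fixed: brown wooden stand 150 (own x) x 80 (y) x 110 mm high; top board 14 mm thick, 86 mm free below it. Three brass-edged slots 46 mm apart along x, 8 mm wide (x), 20 mm long (y). The slot nearest the robot (x = -46 mm) is empty; fixed files stand in the others, butts 80 mm above the board. Origin: underside centre. Yaw within 0.35 rad.
- rack_slot (a point): Centre of the empty slot's mouth, level with the board's upper face (110 mm up). Axes as the rack's: z up, slot length along y, its 8 mm width along x.
- pot: Blue ceramic pot, empty, loose, about 380 g: 88 mm high, outside 68 mm across at the foot and 72 mm at the rim, wall 4 mm, floor 8 mm thick (inside about 62 mm wide, 80 mm deep). Origin: underside centre, z up.
- oil_bottle: Bystander: amber glass bottle, 34 mm wide, 62 mm high, loose. Origin: underside centre.
- loupe: Bystander: black eyeglass loupe, 34 mm wide, 30 mm high, loose. Origin: underside centre.
- oil_cups: Bystander: dark wooden block 32 x 100 mm with three lidded oil cups, green, black and red, 33 mm high, loose. Origin: underside centre.
- dust_cover: Bystander: glass dust cover with a knob on a wooden base, 68 mm wide, 55 mm high, loose. Origin: underside centre.
Things that resemble listed ones, but are neither listed nor needed, are in the scene too. What is shaped like the file but turquoise is not meant. Leave any white look-alike of the rack alone.

How it is judged:
At the end, for the whole second after the job is handed in: Brush in the pot, bristles up, foot on its floor (under 25 mm above the pot's underside), lean under 0.7 rad; pot tilt under 0.08 rad. File blade-down in the empty slot, ferrule face within 4 mm of the board's top and 8 mm sideways of the slot's centre, tilt under 0.1 rad. Both at rest (z of brush_foot in the frame of pot between 0.002 and 0.025 m and horizontal distance between brush_foot and pot below 0.036 m and angle between brush's own x axis and vertical below 0.7 rad and angle between pot's own z axis and vertical below 0.08 rad and horizontal distance between file_shoulder and rack_slot below 0.008 m and z of file_shoulder in the frame of rack_slot between -0.004 and 0.004 m and angle between file's own x axis and vertical below 0.1 rad and linear speed of each of brush, file below 0.03 m/s); the robot touches nothing.
It fails at once if the brush is dropped into the pot (faster than 0.8 m/s inside it, a free fall of over 30 mm) (horizontal distance between brush_foot and pot below 0.036 m and z of brush_foot in the frame of pot below 0.088 m and linear speed of brush above 0.8 m/s).
It fails at once if the file is dropped into the slot (faster than 0.8 m/s with its blade in it, a free fall of over 30 mm) (horizontal distance between file_shoulder and rack_slot below 0.02 m and z of file_shoulder in the frame of rack_slot below 0.095 m and linear speed of file above 0.8 m/s).
It fails at once if the pot is moved more than 40 mm or tipped beyond 0.35 rad (distance of pot from where it was at the start of the episode above 0.04 m or angle between pot's own z axis and vertical above 0.35 rad).
It fails at once if a bystander is moved more than 20 mm or tipped beyond 0.3 rad (distance of any of oil_bottle, loupe, oil_cups, dust_cover from where it was at the start of the episode above 0.02 m or angle between any of oil_bottle, loupe, oil_cups, dust_cover's own z axis and vertical above 0.3 rad).
It also fails if it takes over 69 s, if anything falls off the work surface, if the arm or the gripper's body presses on something with over 40 N, if the wrist force passes 120 N, or if a joint passes its speed limit or range.

### The arm

A 6-joint arm with a two-finger parallel gripper is mounted at the origin on the work surface. World frame = base frame: x ahead of the robot, y to its left, z up, the work surface at z = 0. Lengths are in m, angles in rad, forces in N, time in s.
With the tool pointing down it reaches from about 0.3 to 0.775 m from the base axis. Payload 14.6 kg.
Tool frame: the origin (TCP) lies on the centre line of the jaws, within the pads' length; the fingertips stand 25 mm ahead of it and the grasp point (between the pads) lies 6 mm ahead of it (ctrl.tip_reach is the distance from the TCP to the fingertips, in m); z points along the fingers, y is the line along which they close (so a half turn about z gives the same grasp; the last joint's range is limited). The gripper opens to 94 mm and grips with 3 to 60 N. Pads are 16 mm wide; open, the fingers measure 119 mm over their backs; the gripper's body (75 mm by 177 mm) begins 78 mm behind the grasp point.
Start: joints at [-0.067, 0.3, 1.521, -0, 1.321, -0.067], TCP at [0.55, -0, 0.23] pointing down, gripper open.
Joint ranges: [-3.03, 3.03], [-0.79, 2.21], [0.23, 2.52], [-1.04, 4.18], [0, 3.07], [-2.55, 2.55]. Speed limits (rad/s): [2.22, 2.22, 2.57, 3.14, 3.14, 3.14].

### API

Orientations are given as [roll, pitch, yaw] about the fixed x, y, z axes, in that order (R = Rz(yaw) Ry(pitch) Rx(roll)).
In Python, from station import ctrl gives the robot as it stands. The module is installed in compiled form; this text tells all that it offers.
- The arm moves only by the tool apply_moves, never from a script. Its argument "deltas" is a list of rows, each a list of 7 numbers: the closure in counts, from 0 (fully open) to 255 (shut), then the shift along the world's x, y, z in cm, then the turn, a rotation vector about the world's x, y, z in rad. In form: [[jaw, tx, ty, tz, ax, ay, az], ...]. A call has 1 to 10 rows; each row shifts and turns the commanded pose from where the row before left it; what a row does not reach is not made up. A row lasts 1/10 s, in which the tool goes at most 50 mm and 8.59 degrees, less where a joint would pass 70% of its speed; a pose out of reach is approached as far as the arm can. A call with a gripper value outside its range is refused whole. The fingers move at their own pace and stop on an object; "grip_force" is the grip in N (left out, the last holds). Time passes only in rows, so rows that do not move let the fingers close. It gives the time, the measured TCP pose, the force, the opening and the grip force at its end, in the units of the state.
- ctrl.get_obs(): the state, without advancing time (a new reading comes with each control period).
- ctrl.camera(name): name is "scene" or "side" or "wrist"; returns a dict with "img" (420x560x3 uint8, red, green, blue), "K" (3x3 intrinsics, pixels), "pose" (4x4, takes a point from camera to world coordinates); the wrist camera has in their place "hand_eye" (4x4, takes a point from camera to tool coordinates, whose origin is the TCP and whose axes are the flange's). Camera axes: x right, y up, looking along -z (the intrinsics and any distortion apply to the point x, -y, -z); pixel columns grow to the right and rows downward; lengths in m; the calibration is good to about 2 mm. A picture is of the moment at which its call begins: read the wrist's pose just before it. There is no depth.
- ctrl.hand_in(): hands the job in; it is judged then, once.
The state is a dict: "time_s": time; "qpos": joint angles; "joint_vel": joint speeds; "tau": joint torques, N m; "ee_pos": TCP position; "eef_rot": TCP orientation; "force": force on the tool from outside, world axes, zero at the start; "moment": the same for the moment, N m; "grip_width": finger opening in m; "grip_force": force on a finger pad.
Only numpy, scipy, OpenCV 4.12 (cv2) and the standard library are available. Lean on these libraries where they do the work, as an engineer would, in place of code of your own. Each camera call takes 0.05 s, during which the arm holds its last target. There are 200 camera calls.

## Working session

There is one attempt and no reset: what is moved stays moved. The work goes in short steps, Python scripts to look and compute and a tool call to move; the robot and the scene stay as the last step left them, time stands still between calls to the robot, and variables do not carry over. Pictures are saved under pics/ and viewed, at most 10 in all, crops included, and the job is handed in when it is done.

Besides the shell and the picture viewer there is one more tool, called after ">>>" in YAML: its name, and indented under it one key for each argument. apply_moves: Moves the arm, as the interface text tells. Its arguments: {"type":"object","properties":{"deltas":{"type":"array"},"grip_force":{"type":"number"}},"required":["deltas"]}

```bash
mkdir -p pics; cat > h.py <<'E'
import numpy as np, cv2
from scipy.spatial.transform import Rotation as R
from station import ctrl
def snap(n):
    o=ctrl.get_obs(); c=ctrl.camera(n)
    if 'pose' in c: P=np.array(c['pose'])
    else:
        T=np.eye(4);T[:3,:3]=R.from_euler('xyz',o['eef_rot']).as_matrix();T[:3,3]=o['ee_pos'];P=T@np.array(c['hand_eye'])
    return np.array(c['img']),np.array(c['K']),P,c
def save(img,f): cv2.imwrite(f,img[:,:,::-1])
def ray(K,P,uv):
    d=np.array([(uv[0]-K[0,2])/K[0,0],-(uv[1]-K[1,2])/K[1,1],-1.]);return P[:3,3],P[:3,:3]@d
def onz(K,P,uv,z):
    o,d=ray(K,P,uv);return o+d*(z-o[2])/d[2]
def proj(K,P,X):
    p=np.linalg.inv(P)@np.append(X,1);return np.array([K[0,2]+K[0,0]*p[0]/-p[2],K[1,2]+K[1,1]*p[1]/p[2]])
def tri(a,b):
    (o1,d1),(o2,d2)=a,b
    A=np.stack([d1,-d2],1);s=np.linalg.lstsq(A,o2-o1,rcond=None)[0]
    p,q=o1+s[0]*d1,o2+s[1]*d2;return (p+q)/2,np.linalg.norm(p-q)
E
python3 - <<'E'
from h import *
print(ctrl.get_obs())
for n in ['scene','side','wrist']:
    i,K,P,c=snap(n); save(i,f'pics/{n}0.png'); print(n,[k for k in c],K.round(1).tolist(),P.round(3).tolist())
    if n=='wrist': print(c)if 0 else print({k:v for k,v in c.items() if k!='img'})
    np.savez(n+'0',img=i,K=K,P=P)
E
```

```text
{'time_s': 0.0, 'qpos': array([-6.65936407e-02,  3.00440612e-01,  1.52158606e+00, -3.05455189e-05,
        1.32068347e+00, -6.65966067e-02]), 'joint_vel': array([-3.62944975e-05, -1.05753516e-04, -4.12853719e-04, -1.34706102e-03,
        1.20132721e-03, -7.55983217e-04]), 'tau': array([-1.53750298e-03, -5.31805658e+01, -3.52735734e+01,  7.07558286e-02,
        2.43994006e-02, -4.79655944e-05]), 'ee_pos': array([5.49767082e-01, 8.81226739e-06, 2.29900926e-01]), 'eef_rot': array([-3.14047567e+00, -4.48454085e-05,  1.57080684e+00]), 'force': array([ 0.30446019,  0.88800419, -0.78070153]), 'moment': array([-0.034791  ,  0.01273914, -0.04500104]), 'grip_force': 0.0, 'grip_width': 0.09361055159051644}
scene ['img', 'K', 'pose'] [[381.8, 0.0, 278.3], [0.0, 381.8, 200.9], [0.0, 0.0, 1.0]] [[-0.425, -0.722, 0.546, 1.089], [0.905, -0.33, 0.268, 0.263], [-0.014, 0.608, 0.794, 0.892], [0.0, 0.0, 0.0, 1.0]]
side ['img', 'K', 'pose'] [[434.7, 0.0, 278.9], [0.0, 434.7, 213.7], [0.0, 0.0, 1.0]] [[0.873, 0.34, -0.35, 0.249], [-0.487, 0.584, -0.649, -0.583], [-0.016, 0.737, 0.675, 0.689], [0.0, 0.0, 0.0, 1.0]]
wrist ['img', 'K', 'hand_eye'] [[327.8, 0.0, 279.1], [0.0, 327.8, 213.0], [0.0, 0.0, 1.0]] [[1.0, -0.0, 0.002, 0.55], [-0.0, 0.967, 0.254, 0.074], [-0.002, -0.254, 0.967, 0.384], [0.0, 0.0, 0.0, 1.0]]
{'K': array([[327.80567147,   0.        , 279.13335238],
       [  0.        , 327.80567147, 212.99749469],
       [  0.        ,   0.        ,   1.        ]]), 'hand_eye': array([[-3.29270319e-04,  9.67162096e-01,  2.54160131e-01,
         7.38450143e-02],
       [ 9.99999805e-01,  1.83456336e-04,  5.97411718e-04,
        -3.88022541e-04],
       [ 5.31166683e-04,  2.54160278e-01, -9.67161967e-01,
        -1.54516267e-01],
       [ 0.00000000e+00,  0.00000000e+00,  0.00000000e+00,
         1.00000000e+00]])}
```

View pics/scene0.png

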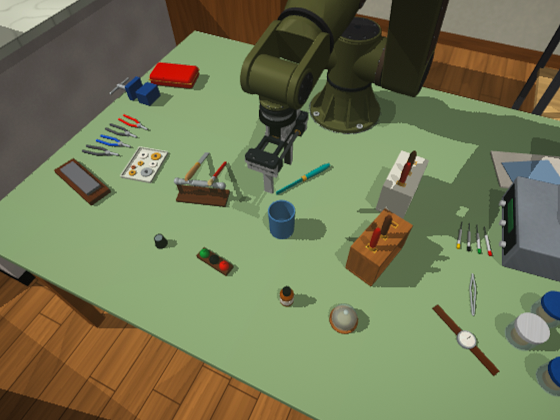

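View pics/side0.png

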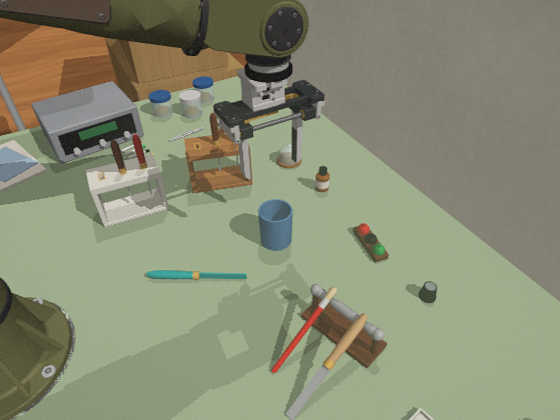

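View pics/wrist0.png

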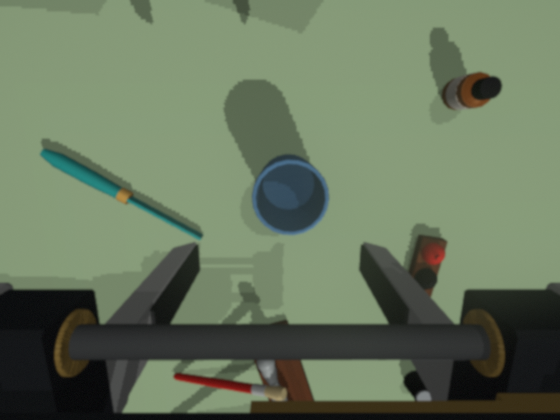

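Scene: pot at (282,218), rest at (205,190), brown rack at (380,245). Side: brush from foot (275,370) to bristle tip (334,292), file from tip (292,413) to butt (366,318). Wrist: pot rim centred at (290,195).

```bash
python3 - <<'E'
from h import *
L=lambda n:(lambda z:(z['img'],z['K'],z['P']))(np.load(n+'0.npz'))
i,K,P=L('side')
bt,bf=onz(K,P,(334,292),.081),onz(K,P,(275,370),.004)
ft,fb=onz(K,P,(292,413),.002),onz(K,P,(366,318),.0795)
for n,a,b in(('brush',bf,bt),('file',ft,fb)):
    print(n,a.round(3),b.round(3),'len',np.linalg.norm(b-a),'yaw',np.arctan2(*(b-a)[1::-1]),'slope',np.arcsin((b-a)[2]/np.linalg.norm(b-a)))
print('brush o',bf+(bt-bf)*120/175,'file o',ft+(fb-ft)*155/200)
# rest base ends (foot top z .01)
for uv in((302,322),(380,359),(385,345)): print('rest',onz(K,P,uv,.01).round(3))
# pot in views
for n in('wrist','scene','side'):
    i,K,P=L(n);h=cv2.cvtColor(i,cv2.COLOR_RGB2HSV);m=cv2.inRange(h,(100,90,40),(118,255,255))
    nn,l,s,c=cv2.connectedComponentsWithStats(m)
    for k in range(1,nn):
        if s[k,4]>400: print(n,s[k],c[k].round(1))
i,K,P=L('wrist');print('pot',onz(K,P,(290,194.5),.088).round(4))
print('pot w',onz(K,P,(253,194.5),.088).round(4),onz(K,P,(328,194.5),.088).round(4))
i,K,P=L('scene')
print('pot s',onz(K,P,(281,208),.088).round(4))
# rack top corners, scene
for uv in((348,240),(380,212),(411,232),(377,265)): print('rack',onz(K,P,uv,.11).round(3))
E
python3 - <<'E'
from h import *
z=np.load('scene0.npz');save(cv2.resize(z['img'][200:290,330:430],(800,600)[:2] and (660,594),interpolation=cv2.INTER_CUBIC),'pics/rackc.png')
E
```

```text
brush [ 0.409 -0.26   0.004] [ 0.548 -0.221  0.081] len 0.16405037885712634 yaw 0.27094546447611506 slope 0.48857491437016465
file [ 0.398 -0.334  0.002] [ 0.565 -0.29   0.08 ] len 0.1890503956130011 yaw 0.26188166551799463 slope 0.4223922281370404
brush o [ 0.50461068 -0.2329954   0.0568    ] file o [ 0.527166   -0.29964993  0.0620625 ]
rest [ 0.495 -0.205  0.01 ]
rest [ 0.571 -0.333  0.01 ]
rest [ 0.595 -0.316  0.01 ]
wrist [ 253  158   75   76 2792] [287.6 188.1]
scene [125  76  35  30 621] [141.8  91.1]
scene [268 200  27  39 844] [281.1 218.6]
scene [541 291  19  29 424] [551.4 303.8]
pot [0.5591 0.0136 0.088 ]
pot w [0.525  0.0136 0.088 ] [0.5941 0.0136 0.088 ]
pot s [0.5535 0.0082 0.088 ]
rack [0.588 0.201 0.11 ]
rack [0.476 0.247 0.11 ]
rack [0.503 0.331 0.11 ]
rack [0.624 0.282 0.11 ]
```

View pics/rackc.png

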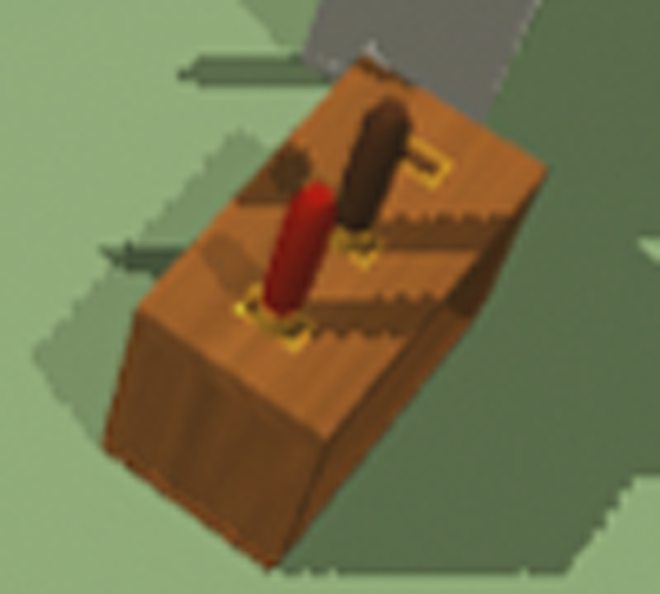

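>>> apply_moves:
  deltas:
    - [130,-0.5,-3,0,0,0,-0.14]
    - [130,-0.5,-3,0,0,0,-0.14]
    - [130,-0.5,-3,0,0,0,-0.14]
    - [130,-0.5,-3,0,0,0,-0.14]
    - [130,-0.5,-3,0,0,0,-0.14]
    - [130,-0.5,-3,0,0,0,-0.14]
    - [130,-0.5,-3,0,0,0,-0.14]
    - [130,-0.5,-3,0,0,0,-0.14]
    - [130,-0.5,-2,0,0,0,-0.14]
    - [130,0,0,0,0,0,0]
  grip_force: 15

```text
time_s: 1.15
ee_pos: [0.5042, -0.2619, 0.23]
eef_rot: [-3.141, 0.001, 0.305]
force: [-0.4, -0.3, -0.6]
grip_width: 0.0461
grip_force: 0.0
```

```bash
python3 - <<'E'
from h import *
i,K,P,c=snap('wrist');save(i,'pics/w1.png');np.savez('w1',img=i,K=K,P=P)
o=ctrl.get_obs();print({k:np.round(v,4) for k,v in o.items()});print(P.round(3))
# rack from scene, arm now away
i,K,P,c=snap('side');save(i,'pics/s1.png');np.savez('s1',img=i,K=K,P=P)
E
```

```text
{'time_s': np.float64(1.2), 'qpos': array([-5.4120e-01,  3.4070e-01,  1.4683e+00,  1.0000e-04,  1.3333e+00,
        7.1900e-01]), 'joint_vel': array([ 0.0353, -0.011 ,  0.0106,  0.0043,  0.0002, -0.0391]), 'tau': array([-2.13920e+00, -5.52945e+01, -3.59822e+01, -5.90000e-02,
       -5.09000e-02,  8.79600e-01]), 'ee_pos': array([ 0.5046, -0.2606,  0.2301]), 'eef_rot': array([-3.141e+00,  4.000e-04,  3.105e-01]), 'force': array([ 0.1194,  1.1117, -0.1599]), 'moment': array([0.1022, 0.045 , 0.0186]), 'grip_force': np.float64(0.0), 'grip_width': np.float64(0.0462)}
[[ 0.3    0.922  0.244  0.574]
 [-0.954  0.29   0.076 -0.24 ]
 [-0.001 -0.256  0.967  0.384]
 [ 0.     0.     0.     1.   ]]
```

View pics/w1.png

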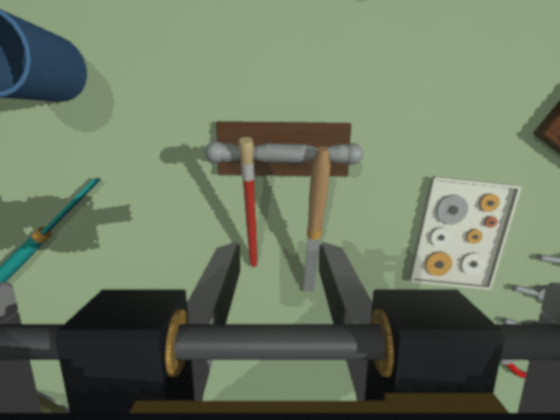

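Wrist view: brush bristle tip (246,139), ferrule edge (249,180), foot (254,265); file butt (322,150), ferrule face (315,238), tip (310,290); rest bar level at row 153.

```bash
python3 - <<'E'
from h import *
z=np.load('w1.npz');K,P,i=z['K'],z['P'],z['img']
h=cv2.cvtColor(i,cv2.COLOR_RGB2HSV)
m=(cv2.inRange(h,(0,150,60),(6,255,255))|cv2.inRange(h,(174,150,60),(180,255,255)))
m[:,:200]=0;m[:,300:]=0
ys,xs=np.nonzero(m);print('red rows',ys.min(),ys.max(),[ (r,xs[ys==r].mean().round(1)) for r in range(ys.min()+2,ys.max(),15)])
top=(xs[ys==ys.min()+2].mean(),ys.min());bot=(xs[ys==ys.max()-2].mean(),ys.max())
a=onz(K,P,bot,.0037);b=onz(K,P,top,.0632)
d=b-a;print('brush foot',a,'ferr',b,np.linalg.norm(d),'yaw',np.arctan2(d[1],d[0]),'orig',a+d*120/134)
t=onz(K,P,(246,139),.0814);print('brist',t,np.linalg.norm(t-a))
f0=onz(K,P,(310,290),.0016);f1=onz(K,P,(322,150),.0795);fs=onz(K,P,(315,238),.0386)
d=f1-f0;print('file',f0,fs,f1,np.linalg.norm(d),np.linalg.norm(fs-f0),'yaw',np.arctan2(d[1],d[0]),'orig',f0+d*155/200,fs+d/np.linalg.norm(d)*.06)
for uv in((218,122),(350,122),(217,176),(348,176)):print('rest',onz(K,P,uv,.01))
z=np.load('s1.npz');save(cv2.resize(z['img'][100:205,165:305],(800,600)),'pics/rack1.png')
E
```

```text
red rows 181 265 [(183, np.float64(249.0)), (198, np.float64(249.5)), (213, np.float64(250.0)), (228, np.float64(251.0)), (243, np.float64(252.5)), (258, np.float64(253.0))]
brush foot [ 0.4040492  -0.25854736  0.0037    ] ferr [ 0.51554123 -0.22673366  0.0632    ] 0.1303182066337214 yaw 0.27795828386443033 orig [ 0.50389281 -0.23005748  0.05698358]
brist [ 0.55479638 -0.21429586  0.0814    ] 0.175271785461605
file [ 0.39176562 -0.33842302  0.0016    ] [ 0.47155774 -0.31359834  0.0386    ] [ 0.56607454 -0.28322785  0.0795    ] 0.19874234176924344 0.09138953710804805 yaw 0.3066624723986556 orig [ 0.52685503 -0.29564676  0.0619725 ] [ 0.52418133 -0.296935    0.06211789]
rest [ 0.55850352 -0.1738485   0.01      ]
rest [ 0.60203957 -0.3124588   0.01      ]
rest [ 0.50033961 -0.18793026  0.01      ]
rest [ 0.54539832 -0.33130314  0.01      ]
```

View pics/rack1.png

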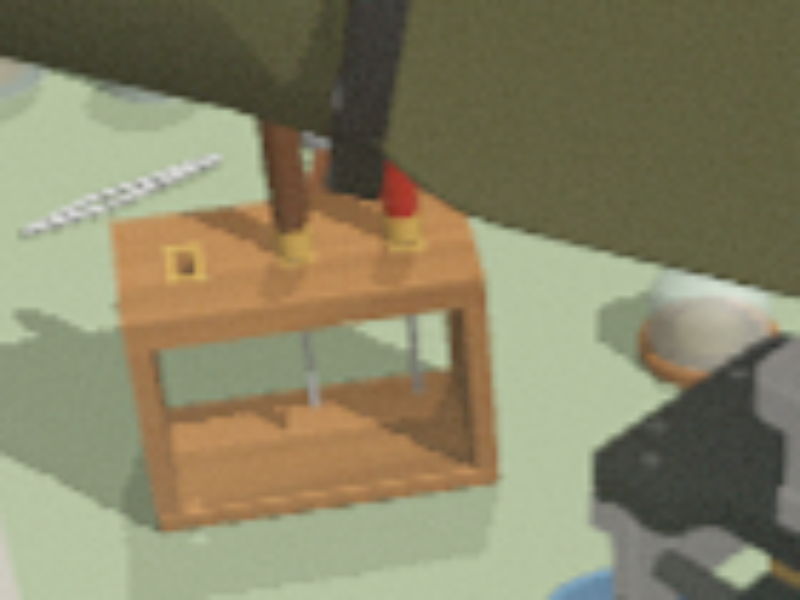

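>>> apply_moves:
  deltas:
    - [130,0.5,1.2,-3.5,-0.03,0.095,0]
    - [130,0.7,1.2,-3.5,-0.03,0.095,0]
    - [130,0.7,1.2,-3.5,-0.03,0.096,0]
    - [130,0,0,0,0,0,0]
    - [130,0,0,0,0,0,0]

```text
time_s: 1.75
ee_pos: [0.5244, -0.2228, 0.1251]
eef_rot: [-3.138, 0.3, 0.315]
force: [0.1, -0.4, 0.7]
grip_width: 0.0458
grip_force: 0.0
```

```bash
python3 - <<'E'
from h import *
o=ctrl.get_obs();print({k:np.round(o[k],4) for k in('qpos','ee_pos','eef_rot')}, R.from_euler('xyz',o['eef_rot']).as_matrix().round(3).tolist())
z=np.load('side0.npz');print('slot side',onz(z['K'],z['P'],(197.4,146),.11))
s=np.load('scene0.npz');print('slot scene',onz(s['K'],s['P'],(394.8,224.2),.11))
for uv in((350.5,247),(385.3,209.1),(413,225.8),(379.2,266.7)):print('rack',onz(s['K'],s['P'],uv,.11))
i,K,P,c=snap('wrist');save(i,'pics/w2.png')
h=cv2.cvtColor(i,cv2.COLOR_RGB2HSV)
m=(cv2.inRange(h,(0,150,60),(6,255,255))|cv2.inRange(h,(174,150,60),(180,255,255)))
nn,l,st,c=cv2.connectedComponentsWithStats(m)
k=1+st[1:,4].argmax();print(st[k]);ys,xs=np.nonzero(l==k)
top=(xs[ys==ys.min()+2].mean(),ys.min());bot=(xs[ys==ys.max()-2].mean(),ys.max());print(top,bot)
T=np.linalg.inv(P)
print('ferr',onz(K,P,top,.0632))
E
```

```text
{'qpos': array([-0.3851,  0.5785,  1.4041, -0.1918,  1.3962,  0.9268]), 'ee_pos': array([ 0.5244, -0.2228,  0.1251]), 'eef_rot': array([-3.1383,  0.2996,  0.3154])} [[0.908, 0.309, -0.282], [0.296, -0.951, -0.088], [-0.295, -0.003, -0.955]]
slot side [0.49702768 0.28119478 0.11      ]
slot scene [0.49689541 0.28996408 0.11      ]
rack [0.60362063 0.21212122 0.11      ]
rack [0.46172991 0.25645059 0.11      ]
rack [0.48308698 0.33142706 0.11      ]
rack [0.62567187 0.28771423 0.11      ]
[274 227  13  60 535]
(np.float64(280.5), np.int64(227)) (np.float64(277.5), np.int64(286))
ferr [ 0.51243884 -0.22723135  0.0632    ]
```

>>> apply_moves:
  deltas:
    - [130,-0.7,-0.25,-2.1,0,0,0]
    - [130,-0.7,-0.25,-2.1,0,0,0]
    - [130,-0.6,-0.2,-2.0,0,0,0]
    - [130,0,0,0,0,0,0]
    - [255,0,0,0,0,0,0]
    - [255,0,0,0,0,0,0]
    - [255,0,0,0,0,0,0]
    - [255,0,0,0,0,0,0]
    - [255,0,0,0,0,0,0]
    - [255,0,0,0,0,0,0]
  grip_force: 25

```text
time_s: 2.8
ee_pos: [0.5041, -0.231, 0.0636]
eef_rot: [-3.14, 0.3, 0.311]
force: [0.5, 0.2, 1.1]
grip_width: 0.0102
grip_force: 25.0
```

```bash
python3 - <<'E'
from h import *
o=ctrl.get_obs();print({k:np.round(o[k],4).tolist() for k in('qpos','ee_pos','eef_rot','force','grip_width','grip_force')})
E
```

```text
{'qpos': [-0.4099, 0.6239, 1.4925, -0.2047, 1.2605, 0.9358], 'ee_pos': [0.5041, -0.231, 0.0636], 'eef_rot': [-3.1399, 0.2996, 0.3112], 'force': [0.5432, 0.2259, 1.0752], 'grip_width': 0.0102, 'grip_force': 24.9933}
```

>>> apply_moves:
  deltas:
    - [255,0,0,2.5,0,0,0]
    - [255,0,0,4,0,0,0]
    - [255,0,0,4,0,0,0]
    - [255,0,0,4,0,0,0]
    - [255,0,1,4,0.02,-0.1,0]
    - [255,0,1,3,0.04,-0.12,0]
    - [255,0,2,0,0.04,-0.12,0]
    - [255,0,2,0,0.04,-0.12,0]
    - [255,0,2,0,0.03,-0.12,0]
    - [255,0,0,0,0,0,0]

```text
time_s: 3.8
ee_pos: [0.5027, -0.1497, 0.2785]
eef_rot: [3.129, -0.307, 0.31]
force: [0.0, 0.8, -0.6]
grip_width: 0.0106
grip_force: 25.0
```

```bash
cat > fk.py <<'E'
from h import *
from scipy.optimize import least_squares
o=ctrl.get_obs();rz=lambda a:R.from_euler('z',a);ry=lambda a:R.from_euler('y',a)
D=[([-.0666,.3004,1.5216,0,1.3207,-.0666],[.5498,0,.2299],[-3.1405,0,1.5708]),
([-.5412,.3407,1.4683,.0001,1.3333,.7190],[.5046,-.2606,.2301],[-3.141,.0004,.3105]),
([-.3851,.5785,1.4041,-.1918,1.3962,.9268],[.5244,-.2228,.1251],[-3.1383,.2996,.3154]),
([-.4099,.6239,1.4925,-.2047,1.2605,.9358],[.5041,-.231,.0636],[-3.1399,.2996,.3112]),
(o['qpos'],o['ee_pos'],o['eef_rot'])]
def fk(p,q,s4=1,s6=1):
    A=rz(q[0]);B=A*ry(q[1]);C=B*ry(q[2])*rz(s4*q[3])*ry(q[4]);E=C*rz(s6*q[5]+np.pi/2*0+p[8])
    F=B*ry(q[2])
    x=A.apply([p[0],p[1],p[2]])+B.apply([0,0,p[3]])+F.apply([p[4],0,p[5]])+C.apply([p[6],0,p[7]])
    return x,E
def res(p,s4=1,s6=1):
    r=[]
    for q,x,e in D:
        X,E=fk(p,q,s4,s6);r+=list(X-x)+list((E.inv()*R.from_euler('xyz',e)).as_rotvec()*.3)
    return np.array(r+list(1e-3*(p-p0)))
p0=np.array([0,.037,.3,.4,0,.4,0,.25,0])
best=None
for s4 in(1,-1):
  for s6 in(1,-1):
    for c in np.arange(4)*np.pi/2:
      p0[8]=c;f=least_squares(res,p0,args=(s4,s6))
      if best is None or f.cost<best[0]: best=(f.cost,s4,s6,f.x)
COST,S4,S6,PP=best
LIM=np.array([[-3.03,3.03],[-.79,2.21],[.23,2.52],[-1.04,4.18],[0,3.07],[-2.55,2.55]])
def ik(x,Rm,q0):
    lo,hi=LIM.T+np.array([[.02],[-.02]])
    def g(q):
        X,E=fk(PP,q,S4,S6);return np.r_[X-x,(E.inv()*Rm).as_rotvec()*.3]
    f=least_squares(g,np.clip(q0,lo+1e-3,hi-1e-3),bounds=(lo,hi));return f.x,np.sqrt(2*f.cost)
E
cat > t.py <<'E'
from fk import *
print(o['qpos'].round(3),o['ee_pos'].round(4),o['eef_rot'].round(3),o['grip_width'])
print(COST,S4,S6,PP.round(4),abs(res(PP,S4,S6)).max())
E
python3 t.py
```

```text
[-0.454  0.075  1.701  0.222  1.14   0.739] [ 0.5027 -0.1497  0.2785] [ 3.129 -0.307  0.31 ] 0.010569954505365938
9.817755052463431e-09 1 1 [-1.0000e-04  3.6600e-02  2.2110e-01  4.2400e-01  4.0600e-02  4.4770e-01
  1.0000e-04  2.4560e-01  1.5708e+00] 0.0031415940399514408
```

```bash
cat > t.py <<'E'
from fk import *
Rg=R.from_euler('xyz',[-3.1399,.2996,.3112]);y0=.295
bd=np.array([np.cos(.46)*np.cos(y0),np.cos(.46)*np.sin(y0),np.sin(.46)]);bt=Rg.inv().apply(bd)
print('brush in tool',bt.round(3)); print('now',R.from_euler('xyz',o['eef_rot']).apply(bt).round(3))
pot=np.array([.557,.012,0])
for head in (.31,0,.6,1.0,-.3):
  for lean in (.15,.3,.45):
    # rotate grasp orientation about heading: first yaw, then pitch up
    a=np.pi/2-.46-lean
    Rt=R.from_euler('z',head-y0)*Rg; u=np.array([-np.sin(head),np.cos(head),0]); Rt=R.from_rotvec(-a*u)*Rt
    d=Rt.apply(bt);foot=pot+[0,0,.013]-np.array([np.cos(head),np.sin(head),0])*.045*np.tan(lean)
    def tcp(f): return f+.12*d-.006*Rt.apply([0,0,1])
    q=o['qpos'];out=[]
    for hgt in(.10,.05,0): q,e=ik(tcp(foot+[0,0,hgt]),Rt,q);out+=[round(e,4)]
    print(head,lean,'d',d.round(2),'tcp',tcp(foot).round(4),'eul',Rt.as_euler('xyz').round(3),out,q.round(2))
E
python3 t.py
```

```text
brush in tool [ 0.725  0.013 -0.689]
now [0.461 0.143 0.876]
0.31 0.15 d [0.14 0.05 0.99] tcp [0.5641 0.0143 0.1364] eul [ 3.126 -0.661  0.33 ] [np.float64(0.0), np.float64(0.0), np.float64(0.0)] [-0.16  0.21  2.01  0.76  0.41  0.46]
0.31 0.3 d [0.28 0.09 0.96] tcp [0.5747 0.0177 0.1329] eul [ 3.13  -0.511  0.328] [np.float64(0.0), np.float64(0.0), np.float64(0.0)] [-0.12  0.26  1.9   0.4   0.54  0.83]
0.31 0.45 d [0.41 0.13 0.9 ] tcp [0.584  0.0207 0.1267] eul [ 3.133 -0.361  0.327] [np.float64(0.0), np.float64(0.0), np.float64(0.0)] [-0.08  0.33  1.78  0.21  0.7   1.03]
0 0.15 d [ 0.15 -0.    0.99] tcp [0.5644 0.012  0.1364] eul [ 3.126 -0.661  0.02 ] [np.float64(0.0), np.float64(0.0), np.float64(0.0)] [-0.06  0.2   2.03  0.13  0.25  1.38]
0 0.3 d [ 0.3  -0.    0.96] tcp [0.5756 0.012  0.1329] eul [ 3.13  -0.511  0.018] [np.float64(0.0), np.float64(0.0), np.float64(0.0)] [-0.05  0.25  1.91  0.05  0.47  1.46]
0 0.45 d [ 0.43 -0.    0.9 ] tcp [0.5853 0.012  0.1267] eul [ 3.133 -0.361  0.017] [np.float64(0.0), np.float64(0.0), np.float64(0.0)] [-0.05  0.33  1.79  0.02  0.67  1.49]
0.6
[... 853 characters left out ...]
]
1.0 0.45 d [0.24 0.37 0.9 ] tcp [0.5723 0.0359 0.1267] eul [ 3.133 -0.361  1.017] [np.float64(0.0), np.float64(0.0), np.float64(0.0)] [-0.14  0.38  1.71  0.41  0.93  0.19]
-0.3 0.15 d [ 0.14 -0.04  0.99] tcp [0.5641 0.0098 0.1364] eul [ 3.126 -0.661 -0.28 ] [np.float64(0.0), np.float64(0.0), np.float64(0.0)] [ 0.04  0.22  2.01 -0.65  0.35  2.45]
-0.3 0.3 d [ 0.28 -0.09  0.96] tcp [0.5748 0.0065 0.1329] eul [ 3.13  -0.511 -0.282] [np.float64(0.0), np.float64(0.0), np.float64(0.0)] [ 0.01  0.27  1.89 -0.32  0.51  2.11]
-0.3 0.45 d [ 0.42 -0.13  0.9 ] tcp [0.5841 0.0036 0.1267] eul [ 3.133 -0.361 -0.283] [np.float64(0.0), np.float64(0.0), np.float64(0.0)] [-0.01  0.33  1.78 -0.16  0.69  1.95]
```

>>> apply_moves:
  deltas:
    - [255,1.4,3.3,0,0.012,-0.038,0]
    - [255,1.4,3.3,0,0.012,-0.038,0]
    - [255,1.5,3.4,0,0.012,-0.038,0]
    - [255,1.5,3.4,0,0.012,-0.038,0]
    - [255,1.4,3.3,0,0.012,-0.038,0]
    - [255,0,0,-2,0,0,0]
    - [255,0,0,-1,0,0,0]
    - [255,0,0,0,0,0,0]
    - [255,0,0,0,0,0,0]

```text
time_s: 4.7
ee_pos: [0.5763, 0.0153, 0.2489]
eef_rot: [3.127, -0.503, 0.31]
force: [-0.5, -0.7, 0.2]
grip_width: 0.0106
grip_force: 25.0
```

```bash
cat > t.py <<'E'
from h import *
o=ctrl.get_obs();print({k:np.round(o[k],4).tolist() for k in('qpos','ee_pos','eef_rot','grip_width')})
Rt=R.from_euler('xyz',o['eef_rot']);d=Rt.apply([.725,.013,-.689]);f=o['ee_pos']+.006*Rt.apply([0,0,1])-.12*d;print('pred foot',f,'d',d)
rs={}
for n in('side','scene'):
    i,K,P,c=snap(n);save(i,f'pics/{n}_b.png')
    print(n,'foot px',proj(K,P,f).round(1),'ferr px',proj(K,P,f+.134*d).round(1),'pot rim px',proj(K,P,[.557,.012,.088]).round(1))
    h=cv2.cvtColor(i,cv2.COLOR_RGB2HSV)
    m=(cv2.inRange(h,(0,150,60),(5,255,255))|cv2.inRange(h,(175,150,60),(180,255,255)))
    nn,l,st,c=cv2.connectedComponentsWithStats(m)
    for k in range(1,nn):
        if st[k,4]>25: print(st[k],c[k].round(1))
    m=cv2.inRange(h,(100,90,40),(118,255,255));nn,l,st,c=cv2.connectedComponentsWithStats(m)
    for k in range(1,nn):
        if st[k,4]>400: print('blue',st[k],c[k].round(1))
    rs[n]=i
save(np.hstack([cv2.resize(rs['side'][120:280,180:360],(400,356)),cv2.resize(rs['scene'][140:260,220:355],(400,356))]),'pics/b.png')
E
python3 t.py
```

```text
{'qpos': [-0.117, 0.1156, 1.7727, 0.263, 0.801, 1.0073], 'ee_pos': [0.5763, 0.0153, 0.2489], 'eef_rot': [3.1274, -0.5032, 0.3099], 'grip_width': 0.0106}
pred foot [0.54431617 0.00537497 0.12920642] d [0.28938634 0.08933357 0.95330481]
side foot px [269.1 198.1] ferr px [282.4 134.6] pot rim px [273.6 209.5]
[230 115   8  23 122] [233.6 125.9]
[133 135  12  28 152] [138.1 147.7]
[270 147  13  50 197] [276.  171.4]
[360 224   9  10  63] [364.3 228.7]
scene foot px [281.4 195.4] ferr px [278.5 173.9] pot rim px [281.7 209.5]
[150  63  48  20 737] [173.5  72.5]
[151  75  47  13 122] [174.6  83.9]
[123 115  16   8  29] [131.1 118.4]
[118 119  19   8  40] [127.4 123. ]
[400 162  11  20  95] [405.5 171.5]
[277 177   6  20  58] [279.6 186.3]
[370 228  11  19 116] [374.8 237. ]
[219 261  10  10  76] [223.4 265.3]
blue [125  76  35  30 621] [141.8  91.1]
blue [268 200  27  39 842] [281.1 218.7]
blue [541 291  19  29 424] [551.4 303.8]
```

View pics/b.png

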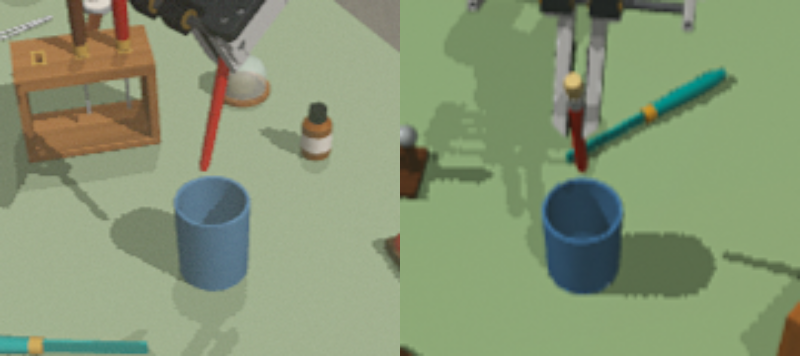

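Brush foot hangs over the pot mouth as predicted (side (271,197), scene (282,197)); lower it.

>>> apply_moves:
  deltas:
    - [255,0,0,-3,0,0,0]
    - [255,0,0,-3,0,0,0]
    - [255,0,0,-2.5,0,0,0]
    - [255,0,0,-1.5,0,0,0]
    - [255,0,0,-1,0,0,0]
    - [255,0,0,-0.5,0,0,0]
    - [255,0,0,0,0,0,0]
    - [255,0,0,0,0,0,0]

```text
time_s: 5.6
ee_pos: [0.5764, 0.0159, 0.1343]
eef_rot: [3.127, -0.505, 0.311]
force: [-0.0, 0.2, -0.1]
grip_width: 0.0104
grip_force: 25.0
```

>>> apply_moves:
  deltas:
    - [255,0,0,-0.2,0,0,0]
    - [255,0,0,-0.2,0,0,0]
    - [255,0,0,-0.1,0,0,0]
    - [255,0,0,0,0,0,0]

```text
time_s: 6.0
ee_pos: [0.5759, 0.016, 0.1283]
eef_rot: [3.128, -0.503, 0.311]
force: [0.2, 0.3, 0.6]
grip_width: 0.0103
grip_force: 25.0
```

>>> apply_moves:
  deltas:
    - [215,0,0,0,0,0,0]
    - [190,0,0,0,0,0,0]
    - [160,0,0,0,0,0,0]
    - [140,0,0,0,0,0,0]
    - [140,0,0,0,0,0,0]
    - [140,-0.5,-0.15,0.9,0,0,0]
    - [140,-1,-0.3,1.8,0,0,0]
    - [140,-1.4,-0.4,2.7,0,0,0]
    - [140,-1.4,-0.4,2.7,0,0,0]
    - [140,0,0,4,0,0,0]

```text
time_s: 7.0
ee_pos: [0.5309, 0.0032, 0.2498]
eef_rot: [3.129, -0.501, 0.31]
force: [0.5, -0.6, -0.2]
grip_width: 0.0424
grip_force: 0.0
```

```bash
cat > t.py <<'E'
from h import *
o=ctrl.get_obs();print({k:np.round(o[k],4).tolist() for k in('qpos','ee_pos','eef_rot','grip_width')})
rs={}
for n in('side','scene'): rs[n]=snap(n)[0]
save(np.hstack([cv2.resize(rs['side'][120:280,180:360],(400,356)),cv2.resize(rs['scene'][140:260,220:355],(400,356))]),'pics/b2.png')
E
python3 t.py
```

```text
{'qpos': [-0.1586, 0.0125, 1.8797, 0.2871, 0.8101, 0.9537], 'ee_pos': [0.5309, 0.0032, 0.2498], 'eef_rot': [3.1285, -0.5012, 0.3096], 'grip_width': 0.0424}
```

View pics/b2.png

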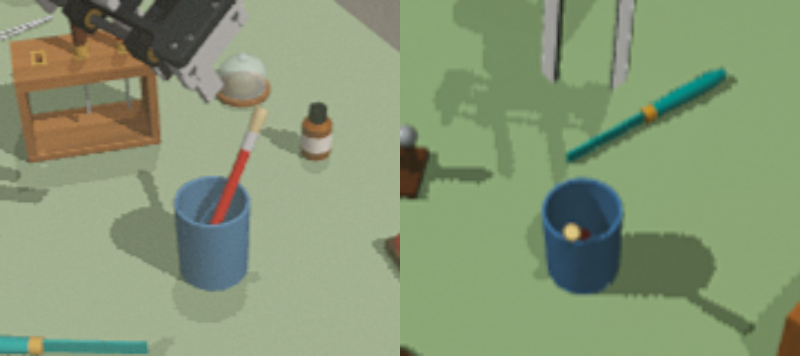

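Brush is in the pot leaning outward, pot still at (213,232) in the crop. Now plan the file.

```bash
cat > t.py <<'E'
from fk import *
z=np.load('scene0.npz')
for uv in((412,153),(424,162),(390,195),(402,204)):print('white?',onz(z['K'],z['P'],uv,.11).round(3))
z=np.load('side0.npz')
for uv in((88,177),(160,167),(115,142),(136,136)):print('white side',onz(z['K'],z['P'],uv,.11 if uv[1]>150 else .19).round(3))
y0=.305;fo=np.array([.5255,-.2965,.062]);slot=np.array([.498,.286,.11]);hd=-.30
bd=np.array([np.cos(.4)*np.cos(y0),np.cos(.4)*np.sin(y0),np.sin(.4)]);u0=np.array([-np.sin(y0),np.cos(y0),0])
Rd=R.from_euler('xyz',[np.pi,0,y0])
for t in(0,.2,.3,.45,.6):
    Rg=R.from_rotvec(t*u0)*Rd;tg=fo-.006*Rg.apply([0,0,1]);q,e=ik(tg,Rg,np.array([-.45,.6,1.5,-.2,1.26,.9]))
    bt=Rg.inv().apply(bd);u=np.array([-np.sin(hd),np.cos(hd),0])
    Rt=R.from_rotvec(-(np.pi/2-.4)*u)*R.from_euler('z',hd-y0)*Rg
    tc=slot+[0,0,.06]-.006*Rt.apply([0,0,1])
    print(t,'grasp',tg.round(4),round(e,4),q.round(2),'file dir',Rt.apply(bt).round(3),'tcp',tc.round(4),'eul',Rt.as_euler('xyz').round(3))
    for q0 in([.5,.1,1.8,.3,.8,.9],[.5,.1,1.8,-.8,.8,2.0]):
        qq=np.array(q0);out=[]
        for hh in(.12,.06,0): qq,e=ik(tc+[0,0,hh],Rt,qq);out+=[round(e,4),qq.round(2)]
        print('   ',out)
E
python3 t.py
```

```text
white? [0.238 0.272 0.11 ]
white? [0.259 0.31  0.11 ]
white? [0.412 0.255 0.11 ]
white? [0.428 0.291 0.11 ]
white side [0.244 0.29  0.11 ]
white side [0.393 0.245 0.11 ]
white side [0.319 0.264 0.19 ]
white side [0.363 0.265 0.19 ]
0 grasp [ 0.5255 -0.2965  0.068 ] 0.0 [-0.57  0.59  1.51 -0.    1.04  0.69] file dir [0. 0. 1.] tcp [0.4927 0.2876 0.1723] eul [ 3.142 -1.171 -0.3  ]
    [np.float64(0.1447), array([ 0.56, -0.02,  1.84, -0.71,  0.69,  2.53]), np.float64(0.1616), array([ 0.52,  0.03,  1.91, -0.68,  0.57,  2.53]), np.float64(0.1782), array([ 0.48,  0.1 ,  1.96, -0.65,  0.45,  2.53])]
    [np.float64(0.1447), array([ 0.56, -0.02,  1.84, -0.71,  0.69,  2.53]), np.float64(0.1616), array([ 0.52,  0.03,  1.91, -0.68,  0.57,  2.53]), np.float64(0.1782), array([ 0.48,  0.1 ,  1.96, -0.65,  0.45,  2.53])]
0.2 grasp [ 0.5266 -0.2961  0.0679] 0.0 [-0.51  0.66  1.4  -0.15  1.22  0.82] file dir [0. 0. 1.] tcp [0.4933 0.2875 0.1734] eul [ 3.142 -0.971 -0.3  ]
    [np.float64(0.1062), array([ 0.58,  0.03,  1.77, -0.62,  0.81,  2.53]), np.float64(0.1213), array([ 0.54,  0.08,  1.84, -0.59,
[... 1372 characters left out ...]
,  0.14,  1.76, -0.47,  0.83,  2.53]), np.float64(0.0848), array([ 0.54,  0.21,  1.82, -0.46,  0.71,  2.53])]
0.6 grasp [ 0.5287 -0.2955  0.067 ] 0.0 [-0.42  0.86  1.16 -0.38  1.6   0.93] file dir [-0.  0.  1.] tcp [0.4949 0.287  0.175 ] eul [ 3.142 -0.571 -0.3  ]
    [np.float64(0.0338), array([ 0.59,  0.14,  1.63, -0.42,  1.05,  2.53]), np.float64(0.0447), array([ 0.57,  0.18,  1.71, -0.4 ,  0.93,  2.53]), np.float64(0.0552), array([ 0.55,  0.24,  1.77, -0.39,  0.8 ,  2.53])]
    [np.float64(0.0338), array([ 0.59,  0.14,  1.63, -0.42,  1.05,  2.53]), np.float64(0.0447), array([ 0.57,  0.18,  1.71, -0.4 ,  0.93,  2.53]), np.float64(0.0552), array([ 0.55,  0.24,  1.77, -0.39,  0.8 ,  2.53])]
```

```bash
cat > t.py <<'E'
from fk import *
y0=.305;fo=np.array([.5255,-.2965,.062]);slot=np.array([.498,.286,.11]);hd=-.30
u0=np.array([-np.sin(y0),np.cos(y0),0]);bd=np.array([np.cos(.4)*np.cos(y0),np.cos(.4)*np.sin(y0),np.sin(.4)])
Rd=R.from_euler('xyz',[np.pi,0,y0+np.pi])
for t in(0,.6,.7,.8):
    Rg=R.from_rotvec(t*u0)*Rd;tg=fo-.006*Rg.apply([0,0,1]);q,e=ik(tg,Rg,np.array([-.45,.6,1.5,-.2,1.26,-2.2]))
    qp,ep=ik(tg-.07*Rg.apply([0,0,1]),Rg,q)
    print(t,'grasp',tg.round(4),Rg.as_euler('xyz').round(3),round(e,4),q.round(2),'pre',ep.round(4),qp.round(2),Rg.apply([0,0,1]).round(3),'b tool',Rg.inv().apply(bd).round(3))
    u=np.array([-np.sin(hd),np.cos(hd),0])
    # path: lift to z+.2, then interpolate to above slot
    Rt=R.from_rotvec(-(np.pi/2-.4)*u)*R.from_euler('z',hd-y0)*Rg
    tc=slot+[0,0,.06]-.006*Rt.apply([0,0,1]);qq=q
    # via: stand file upright first at lifted point, then yaw while translating
    Rv=R.from_rotvec(-(np.pi/2-.4)*u0)*Rg
    W=[(tg+[0,0,.25],Rg),(np.array([.50,-.20,.33]),Rv)]
    W+=[(np.array([.50,-.20,.33])*(1-s)+s*(tc+[0,0,.14]),R.from_euler('z',s*(hd-y0))*Rv) for s in(.25,.5,.75,1)]
    W+=[(tc,Rt)]
    for x,r in W:
        qq,e=ik(x,r,qq);print('    ',x.round(3),r.as_euler('xyz').round(3),round(e,4),qq.round(2))
E
python3 t.py
```

```text
0 grasp [ 0.5255 -0.2965  0.068 ] [-3.142  0.    -2.837] 0.0 [-0.57  0.59  1.51 -0.    1.04 -2.45] pre 0.0 [-0.57  0.5   1.46  0.    1.18 -2.45] [-0.  0. -1.] b tool [-0.921 -0.    -0.389]
     [ 0.526 -0.296  0.318] [-3.142  0.    -2.837] 0.0 [-0.57  0.38  1.22  0.    1.55 -2.45]
     [ 0.5  -0.2   0.33] [-3.142  1.171 -2.837] 0.1323 [-0.57 -0.16  1.9   0.73  0.75 -2.53]
     [ 0.498 -0.078  0.326] [-3.142  1.171 -2.988] 0.0629 [-0.33 -0.31  2.15  0.81  0.42 -2.53]
     [0.496 0.044 0.321] [-3.142  1.171 -3.139] 0.0007 [ 0.02 -0.3   2.27 -1.02  0.02 -0.54]
     [0.495 0.166 0.317] [3.142 1.171 2.993] 0.0501 [ 0.44 -0.19  2.07 -1.02  0.53 -0.3 ]
     [0.493 0.288 0.312] [3.142 1.171 2.842] 0.0679 [ 0.77  0.1   1.77 -1.02  1.   -0.03]
     [0.493 0.288 0.172] [-3.142  1.171  2.842] 0.105 [ 0.78  0.3   1.81 -1.02  0.94  0.15]
0.6 grasp [ 0.5287 -0.2955  0.067 ] [ 3.142 -0.6   -2.837] 0.0 [-0.42  0.86  1.16 -0.38  1.6  -2.21] pre 0.0 [-0.38  0.86  1.   -0.37  1.75 -2.24] [-0.539 -0.17  -0.825] b tool [-0.54   0.    -0.841]
     [ 0.529 -0.295  0.317] [ 3.142 -0.6   -2.837] 0.0 [-0.42  0
[... 1522 characters left out ...]
4 -0.48  1.94 -2.24] [-0.684 -0.215 -0.697] b tool [-0.362  0.    -0.932]
     [ 0.53  -0.295  0.316] [ 3.142 -0.8   -2.837] 0.0 [-0.38  0.75  0.82 -0.58  2.15 -2.44]
     [ 0.5  -0.2   0.33] [-3.142  0.371 -2.837] 0.0 [-0.58  0.07  1.6   0.3   1.24 -2.52]
     [ 0.499 -0.078  0.326] [ 3.142  0.371 -2.988] 0.0 [-0.31 -0.05  1.73  0.18  1.13 -2.08]
     [0.498 0.043 0.323] [ 3.142  0.371 -3.139] 0.0 [ 0.02 -0.07  1.76 -0.01  1.08 -1.56]
     [0.497 0.165 0.319] [3.142 0.371 2.993] 0.0 [ 0.33  0.01  1.68 -0.19  1.12 -1.04]
     [0.496 0.287 0.316] [3.142 0.371 2.842] 0.0 [ 0.58  0.18  1.51 -0.3   1.22 -0.62]
     [0.496 0.287 0.176] [3.142 0.371 2.842] 0.0 [ 0.58  0.3   1.7  -0.36  0.93 -0.51]
```

>>> apply_moves:
  deltas:
    - [130,0,-3,0,-0.038,0.119,0]
    - [130,0,-3,0,-0.038,0.119,0]
    - [130,0,-3,0,-0.038,0.119,0]
    - [130,0,-3,0,-0.038,0.119,0]
    - [130,0.5,-2,0,0,0,0.14]
    - [130,0.5,-2,0,0,0,0.14]
    - [130,0.5,-2,0,0,0,0.14]
    - [130,0.5,-2,0,0,0,0.14]
    - [130,0.5,-2,0,0,0,0.14]
    - [130,0.5,-2,0,0,0,0.14]

```text
time_s: 8.1
ee_pos: [0.5628, -0.2373, 0.2492]
eef_rot: [3.129, -0.004, 1.156]
force: [-0.1, -0.5, -0.1]
grip_width: 0.0461
grip_force: 0.0
```

>>> apply_moves:
  deltas:
    - [130,0.5,-2,0,0,0,0.14]
    - [130,0.5,-2,0,0,0,0.14]
    - [130,0.5,0,0,0,0,0.14]
    - [130,0.5,0,0,0,0,0.14]
    - [130,0,0,0,0,0,0.14]
    - [130,0,0,0,0,0,0.14]
    - [130,0,0,0,0,0,0.14]
    - [130,0,0,0,0,0,0.14]
    - [130,0,0,0,0,0,0.14]
    - [130,0,0,0,0,0,0.14]

```text
time_s: 9.1
ee_pos: [0.5827, -0.2765, 0.2492]
eef_rot: [3.128, -0.005, 2.556]
force: [0.0, 0.4, 0.4]
grip_width: 0.0458
grip_force: 0.0
```

>>> apply_moves:
  deltas:
    - [130,0,0,0,0,0,0.14]
    - [130,0,0,0,0,0,0.14]
    - [130,0,0,0,0,0,0.14]
    - [130,0,0,0,0,0,0.14]
    - [130,0,0,0,0,0,0.14]
    - [130,0,0,0,0,0,0.14]
    - [130,0,0,0,0,0,0.05]
    - [130,0,0,0,0,0,0]

```text
time_s: 9.9
ee_pos: [0.5828, -0.2764, 0.2492]
eef_rot: [3.128, -0.004, -2.842]
force: [0.3, 0.5, 0.1]
grip_width: 0.0461
grip_force: 0.0
```

```bash
python3 - <<'E'
from h import *
o=ctrl.get_obs();print({k:np.round(o[k],4).tolist() for k in('time_s','qpos','ee_pos','eef_rot','grip_width')})
E
```

```text
{'time_s': 9.9, 'qpos': [-0.5021, 0.5126, 1.1825, 0.0064, 1.4593, -2.3731], 'ee_pos': [0.5828, -0.2764, 0.2492], 'eef_rot': [3.1279, -0.0044, -2.8421], 'grip_width': 0.0461}
```

>>> apply_moves:
  deltas:
    - [130,0,0,0,-0.042,0.134,0]
    - [130,0,0,0,-0.042,0.134,0]
    - [130,-0.2,-0.1,-3,-0.042,0.134,0]
    - [130,-0.3,-0.1,-3,-0.042,0.134,0]
    - [130,-0.3,-0.2,-3,-0.042,0.134,0]
    - [130,-0.3,-0.2,-3,0,0,0]
    - [130,0,0,-0.9,0,0,0]
    - [130,0,0,0,0,0,0]
    - [130,0,0,0,0,0,0]

```text
time_s: 10.8
ee_pos: [0.5725, -0.2829, 0.1229]
eef_rot: [3.136, -0.703, -2.847]
force: [0.5, 0.3, 0.8]
grip_width: 0.0461
grip_force: 0.0
```

```bash
python3 - <<'E'
from h import *
o=ctrl.get_obs();print({k:np.round(o[k],4).tolist() for k in('time_s','qpos','ee_pos','eef_rot','grip_width')})
tz=R.from_euler('xyz',o['eef_rot']).as_matrix()[:,2];tg=np.array([.5255,-.2965,.062])-.006*tz
print('tool z',tz,'to go cm',(tg-o['ee_pos'])*100)
i,K,P,c=snap('wrist')
fo=np.array([.5255,-.2965,.062]);y0=.305;bd=np.array([np.cos(.4)*np.cos(y0),np.cos(.4)*np.sin(y0),np.sin(.4)])
for n,x in(('butt',.045),('orig',0),('shoulder',-.06),('tip',-.155)):
    p=proj(K,P,fo+x*bd);print(n,p.round(1));cv2.circle(i,tuple(int(v) for v in p),3,(255,0,255),-1)
save(i,'pics/w3.png')
E
```

```text
{'time_s': 10.8, 'qpos': [-0.3655, 0.9404, 0.9057, -0.4214, 1.8627, -2.2322], 'ee_pos': [0.5725, -0.2829, 0.1229], 'eef_rot': [3.1357, -0.7032, -2.8473], 'grip_width': 0.0461}
tool z [-0.62055514 -0.18197082 -0.7627568 ] to go cm [-4.32797495 -1.24704849 -5.6301192 ]
butt [280.1 282.5]
orig [279.  232.9]
shoulder [278.  184.7]
tip [276.8 132.9]
```

View pics/w3.png

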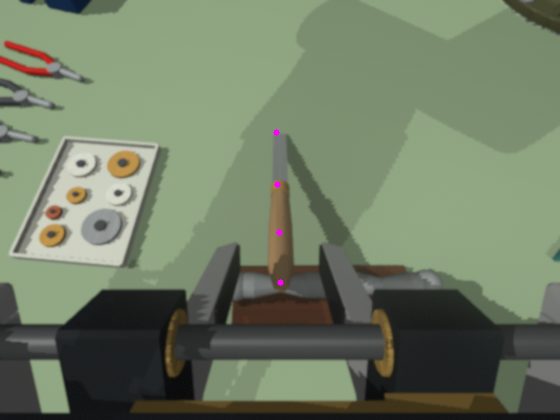

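Predicted file points (tip (277,133), shoulder (278,185), butt (280,282)) lie right on the file; go down and grip.

>>> apply_moves:
  deltas:
    - [130,-1.5,-0.4,-1.9,0,0,0]
    - [130,-1.5,-0.4,-1.9,0,0,0]
    - [130,-1.3,-0.4,-1.8,0,0,0]
    - [130,0,0,0,0,0,0]
    - [255,0,0,0,0,0,0]
    - [255,0,0,0,0,0,0]
    - [255,0,0,0,0,0,0]
    - [255,0,0,0,0,0,0]
    - [255,0,0,0,0,0,0]
  grip_force: 40

```text
time_s: 11.75
ee_pos: [0.5294, -0.2945, 0.0649]
eef_rot: [3.133, -0.706, -2.845]
force: [1.0, -0.3, 1.7]
grip_width: 0.017
grip_force: 40.0
```

```bash
python3 - <<'E'
from h import *
o=ctrl.get_obs();print({k:np.round(o[k],4).tolist() for k in('time_s','qpos','ee_pos','eef_rot','grip_width','force')})
Rg=R.from_euler('xyz',o['eef_rot']);np.savez('grasp',e=o['eef_rot'],x=o['ee_pos'])
y0=.305;bd=np.array([np.cos(.4)*np.cos(y0),np.cos(.4)*np.sin(y0),np.sin(.4)]);print('b tool',Rg.inv().apply(bd),'orig tool',Rg.inv().apply([.5255,-.2965,.062]-o['ee_pos']))
E
```

```text
{'time_s': 11.75, 'qpos': [-0.4014, 0.9198, 1.0877, -0.4271, 1.704, -2.1978], 'ee_pos': [0.5294, -0.2945, 0.0649], 'eef_rot': [3.1333, -0.7055, -2.8446], 'grip_width': 0.017, 'force': [0.9511, -0.272, 1.6681]}
b tool [-0.44864891  0.01480302 -0.89358549] orig tool [ 0.00137863 -0.00083115  0.00499154]
```

>>> apply_moves:
  deltas:
    - [255,0,0,2.5,0,0,0]
    - [255,0,0,4,0,0,0]
    - [255,0,0,4,0,0,0]
    - [255,0,0,4,0,0,0]
    - [255,0,0,4,0,0,0]
    - [255,0,2,4,0,0,-0.14]
    - [255,0,3,3,0,0,-0.14]
    - [255,-0.5,4,3,0,0,-0.14]
    - [255,-0.5,4,0,0,0,-0.14]
    - [255,-0.5,4,0,0,0,-0.04]

```text
time_s: 12.75
ee_pos: [0.5137, -0.124, 0.3499]
eef_rot: [3.133, -0.706, 2.832]
force: [-0.1, 0.2, -1.3]
grip_width: 0.0174
grip_force: 40.0
```

```bash
cat > w.py <<'E'
from h import *
o=ctrl.get_obs();print({k:np.round(o[k],4).tolist() for k in('time_s','qpos','ee_pos','eef_rot','grip_width','force')})
Rn=R.from_euler('xyz',o['eef_rot']);bt=np.array([-.4486,.0148,-.8936])
d=Rn.apply(bt);og=o['ee_pos']+Rn.apply([.0014,-.0008,.005]);print('file dir',d.round(3),'orig',og.round(4),'shoulder',(og-.06*d).round(4),'tip',(og-.155*d).round(4),'closing',Rn.apply([0,1,0]).round(3))
# desired orientation: file x up, closing axis along rack -y (heading hd)
hd=-.30
g=np.load('grasp.npz');Rg=R.from_euler('xyz',g['e']);y0=.305
fx=np.array([np.cos(.4)*np.cos(y0),np.cos(.4)*np.sin(y0),np.sin(.4)]);fy=np.array([-np.sin(y0),np.cos(y0),0])
F0=np.column_stack([fx,fy,np.cross(fx,fy)]);F1x=np.array([0,0,1.]);F1y=np.array([-np.sin(hd),np.cos(hd),0]);F1=np.column_stack([F1x,F1y,np.cross(F1x,F1y)])
Rt=R.from_matrix(F1@F0.T)*Rg
rv=(Rt*Rn.inv()).as_rotvec();print('remaining rotvec',rv.round(4),np.linalg.norm(rv))
tc=np.array([.498,.286,.17])-Rt.apply([.0014,-.0008,.005]);print('tcp home',tc.round(4),Rt.as_euler('xyz').round(3),'to go cm',((tc-o['ee_pos'])*100).round(2))
E
python3 w.py
```

```text
{'time_s': 12.75, 'qpos': [-0.3102, 0.5967, 0.9615, 0.0116, 2.289, -1.5634], 'ee_pos': [0.5137, -0.124, 0.3499], 'eef_rot': [3.1327, -0.7056, 2.8317], 'grip_width': 0.0174, 'force': [-0.0537, 0.228, -1.3336]}
file dir [ 0.879 -0.274  0.389] orig [ 0.5094 -0.1234  0.347 ] shoulder [ 0.4566 -0.1069  0.3236] tip [ 0.3731 -0.0809  0.2866] closing [0.31  0.951 0.007]
remaining rotvec [-0.3477 -1.1181  0.0017] 1.1708746309883844
tcp home [0.4973 0.287  0.1751] [3.125 0.465 2.835] to go cm [ -1.65  41.1  -17.48]
```

>>> apply_moves:
  deltas:
    - [255,-0.2,4.5,0.5,-0.0434,-0.1398,0]
    - [255,-0.2,4.5,0.5,-0.0434,-0.1398,0]
    - [255,-0.2,4.5,0,-0.0434,-0.1398,0]
    - [255,-0.2,4.5,0,-0.0434,-0.1398,0]
    - [255,-0.2,4.5,0,-0.0434,-0.1398,0]
    - [255,-0.2,4.5,0,-0.0434,-0.1398,0]
    - [255,-0.2,4.5,0,-0.0434,-0.1398,0]
    - [255,-0.2,4.5,0,-0.0434,-0.1398,0]
    - [255,0,4.5,0,0,0,0]
    - [255,0,0,0,0,0,0]

```text
time_s: 13.75
ee_pos: [0.4966, 0.2847, 0.3586]
eef_rot: [3.131, 0.464, 2.845]
force: [0.3, -0.4, -0.8]
grip_width: 0.0175
grip_force: 40.0
```

```bash
cat > look.py <<'E'
from w import *
t=og-.155*d;sh=og-.06*d
for n in('side','scene'):
    i,K,P,c=snap(n);np.savez(n+'_f',img=i,K=K,P=P)
    print(n,'pred tip',proj(K,P,t).round(1),'shoulder',proj(K,P,sh).round(1),'slot',proj(K,P,[.498,.286,.11]).round(1))
i,K,P,c=snap('wrist');np.savez('wrist_f',img=i,K=K,P=P)
print('wrist tip',proj(K,P,t).round(1),'shoulder',proj(K,P,sh).round(1),'slot',proj(K,P,[.498,.286,.11]).round(1))
E
python3 look.py
```

```text
{'time_s': 13.75, 'qpos': [0.6046, 0.1307, 1.4908, -0.3738, 1.2335, -0.598], 'ee_pos': [0.4966, 0.2847, 0.3586], 'eef_rot': [3.1311, 0.4641, 2.8446], 'grip_width': 0.0175, 'force': [0.3286, -0.3693, -0.7752]}
file dir [0.003 0.005 1.   ] orig [0.4973 0.2837 0.3535] shoulder [0.4971 0.2834 0.2935] tip [0.4969 0.2829 0.1985] closing [0.288 0.958 0.009]
remaining rotvec [ 0.0049 -0.0027 -0.0071] 0.009007959873813497
tcp home [0.4973 0.287  0.1751] [3.125 0.465 2.835] to go cm [  0.07   0.23 -18.35]
side pred tip [191.4 112.6] shoulder [184.6  72.2] slot [197.  144.9]
scene pred tip [400.7 201.4] shoulder [411.9 173.8] slot [393.1 224. ]
wrist tip [279.4 128.1] shoulder [281.6 195.1] slot [281.6  90.1]
```

>>> apply_moves:
  deltas:
    - [255,0.1,0.2,-2.5,0.005,-0.003,-0.007]
    - [255,0,0,-2.5,0,0,0]
    - [255,0,0,-1.5,0,0,0]
    - [255,0,0,0,0,0,0]
    - [255,0,0,0,0,0,0]

```text
time_s: 14.4
ee_pos: [0.4995, 0.2814, 0.2953]
eef_rot: [3.124, 0.467, 2.827]
force: [-0.4, -0.4, -0.3]
grip_width: 0.0174
grip_force: 40.0
```

```bash
cat >> look.py <<'E'
parts=[]
for n,cx,cy,hw,hh in(('wrist',280,110,50,75),('side',195,135,25,37.5),('scene',396,215,25,37.5)):
    i=np.load(n+'_f.npz')['img'];x0,y0=int(cx-hw),int(cy-hh)
    c=i[y0:y0+int(2*hh),x0:x0+int(2*hw)];s=266/c.shape[1];print(n,'crop origin',x0,y0,'scale',s)
    parts.append(cv2.resize(c,(266,399),interpolation=cv2.INTER_CUBIC))
    h=cv2.cvtColor(i,cv2.COLOR_RGB2HSV);m=cv2.inRange(h,(20,130,130),(32,255,255))
    nn,l,st,ce=cv2.connectedComponentsWithStats(m)
    for k in range(1,nn):
        if st[k,4]>6 and abs(ce[k][0]-cx)<hw*1.6 and abs(ce[k][1]-cy)<hh*1.2: print('  brass',st[k],ce[k].round(1))
save(np.hstack(parts),'pics/ins.png')
E
python3 look.py
```

```text
{'time_s': 14.4, 'qpos': [0.5969, 0.1623, 1.5998, -0.3972, 1.0991, -0.5319], 'ee_pos': [0.4995, 0.2814, 0.2953], 'eef_rot': [3.1237, 0.4668, 2.8275], 'grip_width': 0.0174, 'force': [-0.4309, -0.422, -0.3222]}
file dir [-0.002 -0.001  1.   ] orig [0.5003 0.2804 0.2902] shoulder [0.5004 0.2804 0.2302] tip [0.5006 0.2805 0.1352] closing [0.301 0.953 0.016]
remaining rotvec [-0.0006  0.0019  0.0067] 0.007002751928824383
tcp home [0.4973 0.287  0.1751] [3.125 0.465 2.835] to go cm [ -0.23   0.56 -12.02]
side pred tip [197.4 136.7] shoulder [191.2  99.8] slot [197.  144.9]
scene pred tip [392.9 218.1] shoulder [402.6 193.4] slot [393.1 224. ]
wrist tip [275.  130.4] shoulder [275.9 197.8] slot [279.5 113.5]
wrist crop origin 230 35 scale 2.66
  brass [287 107   3   3   8] [288.1 107.9]
side crop origin 170 97 scale 5.32
  brass [190  94   5   6  16] [192.2  97.1]
  brass [214 141   5   4  14] [216.4 142.6]
scene crop origin 371 177 scale 5.32
```

View pics/ins.png

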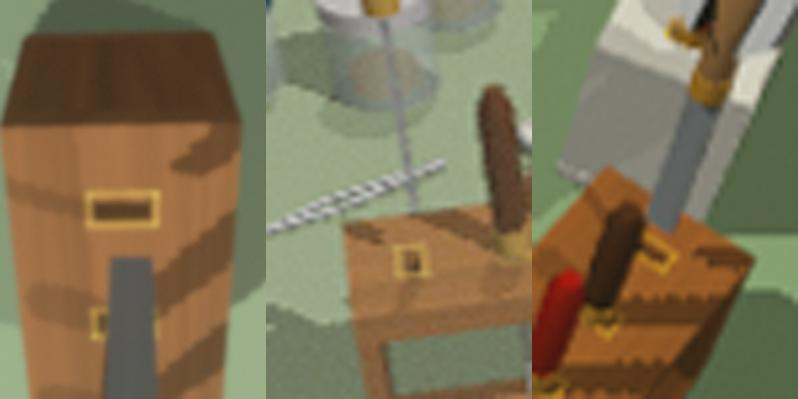

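```bash
cat > t.py <<'E'
from h import *
obs={'slot':dict(wrist=(276.2,113.6),side=(197.3,146.1),scene=(394.7,224.7)),'tip':dict(wrist=(279.2,132),side=(198.,136.1),scene=(395.8,219.5))}
C={n:np.load(n+'_f.npz') for n in('wrist','side','scene')}
hd=-.3;ax=np.array([[np.cos(hd),np.sin(hd)],[-np.sin(hd),np.cos(hd)]])
for k,v in obs.items():
    A=[];b=[]
    for n,uv in v.items():
        o,d=ray(C[n]['K'],C[n]['P'],uv);d/=np.linalg.norm(d);M=np.eye(3)-np.outer(d,d);A.append(M);b.append(M@o)
        print(k,n,'z fixed',onz(C[n]['K'],C[n]['P'],uv,.11 if k=='slot' else .135).round(4))
    for s in((0,1,2),(1,2),(0,1),(0,2)):print(k,s,np.linalg.lstsq(np.vstack([A[j] for j in s]),np.hstack([b[j] for j in s]),rcond=None)[0].round(4))
for n in C:
    s=onz(C[n]['K'],C[n]['P'],obs['slot'][n],.11);t=onz(C[n]['K'],C[n]['P'],obs['tip'][n],.135);print(n,'slot-tip in rack axes mm',(ax@(s-t)[:2]*1000).round(1))
# blade edges in wrist picture
i=C['wrist']['img'];g=i[:,:,:].astype(int)
for r in(136,142,150,160):
    row=g[r,255:305];sat=row.max(1)-row.min(1);x=np.nonzero(sat<25)[0]+255;print(r,x.min(),x.max(),len(x))
E
python3 t.py
```

```text
slot wrist z fixed [0.4971 0.283  0.11  ]
slot side z fixed [0.4967 0.2809 0.11  ]
slot scene z fixed [0.4984 0.2901 0.11  ]
slot (0, 1, 2) [0.4977 0.2861 0.1079]
slot (1, 2) [0.4975 0.2892 0.1061]
slot (0, 1) [0.4974 0.2829 0.1088]
slot (0, 2) [0.4976 0.2866 0.1098]
tip wrist z fixed [0.5033 0.2835 0.135 ]
tip side z fixed [0.5028 0.2825 0.135 ]
tip scene z fixed [0.5015 0.2878 0.135 ]
tip (0, 1, 2) [0.5029 0.2852 0.1349]
tip (1, 2) [0.5026 0.2868 0.1339]
tip (0, 1) [0.5033 0.2835 0.1345]
tip (0, 2) [0.5026 0.2858 0.1369]
wrist slot-tip in rack axes mm [-5.8 -2.3]
side slot-tip in rack axes mm [-5.4 -3.3]
scene slot-tip in rack axes mm [-3.6  1.3]
136 272 286 15
142 272 286 15
150 272 286 15
160 271 286 16
```

Wrist panel: slot frame centre at (276,114), blade tip at (279,132); the tip is about 5 mm too far along rack x and 2 mm in y. Correct, then re-measure numerically.

>>> apply_moves:
  deltas:
    - [255,-0.55,-0.05,0,0,0,0.006]
    - [255,0,0,-1,0,0,0]
    - [255,0,0,0,0,0,0]
    - [255,0,0,0,0,0,0]

```text
time_s: 14.95
ee_pos: [0.4934, 0.2818, 0.284]
eef_rot: [3.125, 0.466, 2.836]
force: [-0.5, 0.3, -1.0]
grip_width: 0.0175
grip_force: 40.0
```

```bash
python3 look.py | head -8; cat > t2.py <<'E'
from h import *
z=np.load('wrist_f.npz');i=z['img'];K,P=z['K'],z['P']
h=cv2.cvtColor(i,cv2.COLOR_RGB2HSV).astype(int)
sub=i[95:150,250:310].astype(int)
# brass: strongly yellow -> high R, G relative to B with G/R high
m=((sub[:,:,1]>.66*sub[:,:,0])&(sub[:,:,0]-sub[:,:,2]>70)).astype(np.uint8)
for r in range(0,55,1): print(r+95,''.join('Y' if m[r,c] else ('#' if sub[r,c].max()-sub[r,c].min()<22 else '.') for c in range(60)))
E
python3 t2.py
```

```text
{'time_s': 14.95, 'qpos': [0.6034, 0.1588, 1.6299, -0.402, 1.0755, -0.522], 'ee_pos': [0.4934, 0.2818, 0.284], 'eef_rot': [3.1249, 0.4659, 2.8357], 'grip_width': 0.0175, 'force': [-0.5187, 0.2611, -0.9815]}
file dir [-0.001  0.     1.   ] orig [0.4941 0.2808 0.2789] shoulder [0.4942 0.2808 0.2189] tip [0.4943 0.2808 0.1239] closing [0.294 0.956 0.015]
remaining rotvec [ 0.0001  0.0007 -0.0009] 0.0011538908395230065
tcp home [0.4973 0.287  0.1751] [3.125 0.465 2.835] to go cm [  0.39   0.52 -10.89]
side pred tip [195.5 141.5] shoulder [189.2 105.1] slot [197.  144.9]
scene pred tip [392.7 218.9] shoulder [402.2 194.6] slot [393.1 224. ]
wrist tip [275.5 130.1] shoulder [276.5 197.4] slot [282. 125.]
wrist crop origin 230 35 scale 2.66
95 YYYYYYYYYYYYYYYYYYYYYYYYYYYYYYYYYYYYYYYYYYYYYYYYYYYYYY......
96 YYYYYYYYYYYYYYYYYYYYYYYYYYYYYYYYYYYYYYYYYYYYYYYYYYYYY.......
97 YYYYYYYYYYYYYYYYYYYYYYYYYYYYYYYYYYYYYYYYYYYYYYYYYYYYY.......
98 YYYYYYYYYYYYYYYYYYYYYYYYYYYYYYYYYYYYYYYYYYYYYYYYYYY.........
99 YYYYYYYYYYYYYYYYYYYYYYYYYYYYYYYYYYYYYYYYYYYYYYYYYY..........
100 YYYYYYYYYYYYYYYYYYYYYYYYYYYYYYYY
[... 2513 characters left out ...]
YYYYYYYYYYY.###############.YYYYYYYYYYYYYYY.......
140 YYYYYYYYYYYYYYYYYYYY..###############.YYYYYYYYYYYYY.........
141 YYYYYYYYYYYYYYYYYYYY..###############.YYYYYYYYYYYYY.........
142 YYYYYYYYYYYYYYYYYYYY..###############.YYYYYYYYYYYY..........
143 YYYYYYYYYYYYYYYYYYYY..###############.YYYYYYYYYYY...........
144 YYYYYYYYYYYYYYYYYYYY..###############.YYYYYYYYYY............
145 YYYYYYYYYYYYYYYYYYYY..###############..YYYYYYYY.............
146 YYYYYYYYYYYYYYYYYYYY..###############..YYYYYYY..............
147 YYYYYYYYYYYYYYYYYYYY..###############..YYYYYY...............
148 YYYYYYYYYYYYYYYYYYYY..###############..YYYYY................
149 YYYYYYYYYYYYYYYYYYYY..###############..YYY..................
```

```bash
python3 - <<'E'
from h import *
z=np.load('wrist_f.npz');K,P=z['K'],z['P'];hd=-.3;ax=np.array([[np.cos(hd),np.sin(hd)],[-np.sin(hd),np.cos(hd)]])
s=onz(K,P,(278.2,125.2),.11);a=onz(K,P,(268,125.2),.11);b=onz(K,P,(288.5,125.2),.11);print('slot',s,'len',np.linalg.norm(a-b),'wid',np.linalg.norm(onz(K,P,(278,121.8),.11)-onz(K,P,(278,128.7),.11)))
for tz in(.120,.124,.128):
    t=onz(K,P,(279,132.4),tz);print(tz,t,'slot-tip rack mm',(ax@(s-t)[:2]*1000).round(2))
print('cam',P[:3,3])
i=np.load('side_f.npz')['img'].astype(int)[130:158,182:212]
print('side');[print(r+130,''.join('#' if i[r,c].max()-i[r,c].min()<30 else('Y' if i[r,c,0]-i[r,c,2]>110 else '.') for c in range(30))) for r in range(28)]
E
```

```text
slot [0.49718417 0.28260888 0.11      ] len 0.018842521019830492 wid 0.00684339601150468
0.12 [0.49928875 0.28256715 0.12      ] slot-tip rack mm [-2.02 -0.58]
0.124 [0.4972693  0.28312495 0.124     ] slot-tip rack mm [ 0.07 -0.52]
0.128 [0.49524986 0.28368276 0.128     ] slot-tip rack mm [ 2.17 -0.45]
cam [0.36337198 0.32010963 0.38921641]
side
130 ........##########...........#
131 .....############............#
132 ..############...............#
133 ###############..............#
134 #########...###...............
135 #######.....###...............
136 #####.......###...............
137 ###..........##...............
138 .............#................
139 .............#................
140 .............##...............
141 ..............................
142 ..............................
143 ..............................
144 ..............................
145 ..............................
146 ..............................
147 ..............................
148 ..............................
149 ..............................
150 ..............................
151 ..............................
152 ..............................
153 ..#...........................
154 ..............................
155 ..............................
156 ..............................
157 ..##..........................
```

>>> apply_moves:
  deltas:
    - [255,0,-0.05,-0.8,0,0,0]
    - [255,0,0,-0.3,0,0,0]
    - [255,0,0,-0.3,0,0,0]
    - [255,0,0,-0.2,0,0,0]
    - [255,0,0,-0.2,0,0,0]
    - [255,0,0,0,0,0,0]

```text
time_s: 15.7
ee_pos: [0.4935, 0.2813, 0.266]
eef_rot: [3.125, 0.466, 2.835]
force: [-0.1, -0.1, -0.3]
grip_width: 0.0174
grip_force: 40.0
```

```bash
python3 w.py; cat > t3.py <<'E'
from h import *
i,K,P,c=snap('wrist');np.savez('wrist_f',img=i,K=K,P=P)
p=proj(K,P,[.4972,.2826,.11]);r0=int(p[1])-14
sub=i[r0:r0+30,250:310].astype(int)
for r in range(30): print(r+r0,''.join('#' if s.max()-s.min()<24 else('Y' if s[1]>.72*s[0] and s[0]-s[2]>60 else('o' if s.max()<110 else '.')) for s in sub[r]))
E
python3 t3.py
```

```text
{'time_s': 15.7, 'qpos': [0.6025, 0.172, 1.6568, -0.4108, 1.0381, -0.5045], 'ee_pos': [0.4935, 0.2813, 0.266], 'eef_rot': [3.1247, 0.4661, 2.8354], 'grip_width': 0.0174, 'force': [-0.067, -0.1404, -0.332]}
file dir [-0.001 -0.     1.   ] orig [0.4942 0.2803 0.2609] shoulder [0.4943 0.2803 0.2009] tip [0.4943 0.2803 0.1059] closing [0.294 0.956 0.015]
remaining rotvec [-0.0001  0.0009 -0.0008] 0.0012152214184377255
tcp home [0.4973 0.287  0.1751] [3.125 0.465 2.835] to go cm [ 0.38  0.57 -9.09]
120 ............................................................
121 ............................................................
122 ............................................................
123 ............................................................
124 ............................................................
125 ............................................................
126 ...............................Y.YY.YY.Y..YY................
127 .............YYYYYYYYYYYYYYYYYYYYYYYYYYYYYYYY...............
128 .............YYYYYYYYYYYYYYYYYYYYYYYYYYYYYYYY...............
129 ............
[... 648 characters left out ...]
....YYYYYYY.###############.YYYYYYY...............
140 ..............YYYYYYY.###############.YYYYYYY...............
141 .............YYYYYYYY.###############.YYYYYY................
142 ..............YYYYYYY.###############.YYYYYY................
143 ..............YYYYYYY.###############.Y.....................
144 ....................Y.###############.Y.....................
145 ....................Y.###############.Y.....................
146 ....................Y.###############.Y.....................
147 ....................Y.###############.Y.....................
148 ....................Y.###############.Y.....................
149 ....................Y.###############.Y.................Y...
```

Blade tip is inside the slot frame, centred, with no contact force. Continue down.

>>> apply_moves:
  deltas:
    - [255,0,0,-0.2,0,0,0]
    - [255,0,0,-0.2,0,0,0]
    - [255,0,0,-0.2,0,0,0]
    - [255,0,0,-0.2,0,0,0]
    - [255,0,0,-0.2,0,0,0]
    - [255,0,0,0,0,0,0]

```text
time_s: 16.35
ee_pos: [0.4934, 0.2813, 0.2559]
eef_rot: [3.125, 0.466, 2.835]
force: [0.5, -0.8, -0.7]
grip_width: 0.0174
grip_force: 40.0
```

```bash
python3 t3.py
```

```text
126 ............................................................
127 ............................................................
128 ............................................................
129 ............................................................
130 ............................................................
131 ............................................................
132 ...............YY...YY.YYYYYYYYYYYYYYYYYYYYYYY..............
133 .............YYYYYYYYYYYYYYYYYYYYYYYYYYYYYYYYY..............
134 .............YYYYYYYYYYYYYYYYYYYYYYYYYYYYYYYYYY.............
135 .............YYYYYYYYYYYYYYY........YYYYYYYYYYY.............
136 .............YYYYYYYY.....oooooooooo..YYYYYYYY..............
137 .............YYYYYY.oo###############oooYYYYYY..............
138 ..............YYYYYoo#################ooYYYYYY..............
139 ..............YYYYYoo#################ooYYYYYY..............
140 ..............YYYYYoo#################ooYYYYYY..............
141 .............YYYYYYoo#################ooYYYYYY..............
142 .............YYYYYYoo#################ooYYYYYY..............
143 ..............YYYYYoo################oo.YYYYYY..............
144 .............YYYYYYY.o###############.YYYYYYYY..............
145 .............YYYYYYYY.###############.YYYYYYYY..............
146 .............YYYYYYYY.###############.YYYYYYYY..............
147 .............YYYYYYYY.###############.YYYYYYY...............
148 ..............YYYYYYY.###############.YY.YYY................
149 ...................YY.###############.Y.....................
150 ....................Y.###############.Y.....................
151 ....................Y.###############.Y.....................
152 ....................Y.###############.Y.....................
153 ....................Y.###############.Y.....................
154 .....................o###############.......................
155 .....................o###############o......................
```

>>> apply_moves:
  deltas:
    - [255,0,0,-0.5,0,0,0]
    - [255,0,0,-0.7,0,0,0]
    - [255,0,0,-0.7,0,0,0]
    - [255,0,0,-0.7,0,0,0]
    - [255,0,0,-0.7,0,0,0]
    - [255,0,0,-0.7,0,0,0]
    - [255,0,0,0,0,0,0]

```text
time_s: 17.1
ee_pos: [0.4932, 0.2811, 0.2151]
eef_rot: [3.126, 0.465, 2.836]
force: [-0.5, 1.1, -0.7]
grip_width: 0.0176
grip_force: 40.0
```

```bash
python3 w.py|head -2; python3 t3.py
```

```text
{'time_s': 17.1, 'qpos': [0.6025, 0.2203, 1.722, -0.4414, 0.9359, -0.4489], 'ee_pos': [0.4932, 0.2811, 0.2151], 'eef_rot': [3.1258, 0.4652, 2.8359], 'grip_width': 0.0176, 'force': [-0.4905, 1.1211, -0.6527]}
file dir [0.    0.001 1.   ] orig [0.494  0.2801 0.21  ] shoulder [0.4939 0.2801 0.15  ] tip [0.4939 0.28   0.055 ] closing [0.294 0.956 0.014]
153 ............................................................
154 ............................................................
155 ............................................................
156 ............................................................
157 ............................................................
158 ............................................YY.Y............
159 .............YYYYYYYYYYYYYYYYYYYYYYYYYYYYYYYYYYYY...........
160 ............YYYYYYYYYYYYYYYYYYYYYYYYYYYYYYYYYYYYY...........
161 ............YYYYYYYYYYYYYYYYYYYYYYYYYYYYYYYYYYYYY...........
162 ............YYYYYYYYYYY................YYYYYYYYYY...........
163 ............YYYYYYY....o##ooo##ooooooooooooYYYYYY...........
164 .............YYYYYooo########
[... 501 characters left out ...]
..YYYYYYYY.#################.YYYYYYYYYY...........
173 ............YYYYYYYY.#################.YYYYYYYYYY...........
174 ............YYYYYYYY.#################.YYYYYYYYYY...........
175 .............YYYYYYY.#################.YYYYYYYYYY...........
176 .............YYYYYYY.#################.YY....YY.............
177 ...................Y.#################.Y....................
178 ...................Y.#################.Y....................
179 ...................Y.#################.Y....................
180 ...................Y.#################......................
181 .....................#################......................
182 ..................Y.o#################......................
```

>>> apply_moves:
  deltas:
    - [255,0.03,0.08,-0.6,0,0,0]
    - [255,0,0,-0.7,0,0,0]
    - [255,0,0,-0.7,0,0,0]
    - [255,0,0,-0.6,0,0,0]
    - [255,0,0,-0.5,0,0,0]
    - [255,0,0,-0.2,0,0,0]
    - [255,0,0,0,0,0,0]

```text
time_s: 17.85
ee_pos: [0.4938, 0.2821, 0.183]
eef_rot: [3.125, 0.466, 2.835]
force: [0.0, 0.0, -0.6]
grip_width: 0.0172
grip_force: 40.0
```

>>> apply_moves:
  deltas:
    - [255,0,0,-0.2,0,0,0]
    - [255,0,0,0,0,0,0]

```text
time_s: 18.05
ee_pos: [0.4938, 0.2821, 0.1813]
eef_rot: [3.124, 0.466, 2.835]
force: [-0.8, -0.4, -1.4]
grip_width: 0.0176
grip_force: 40.0
```

>>> apply_moves:
  deltas:
    - [255,0,0,-0.2,0,0,0]
    - [255,0,0,0,0,0,0]

```text
time_s: 18.25
ee_pos: [0.4938, 0.2821, 0.1791]
eef_rot: [3.125, 0.466, 2.835]
force: [-1.1, -0.3, -0.2]
grip_width: 0.017
grip_force: 40.0
```

```bash
python3 w.py|head -2; python3 t3.py
```

```text
{'time_s': 18.25, 'qpos': [0.6035, 0.2643, 1.7583, -0.4703, 0.8628, -0.402], 'ee_pos': [0.4938, 0.2821, 0.1791], 'eef_rot': [3.1245, 0.4662, 2.8353], 'grip_width': 0.017, 'force': [-1.0743, -0.3053, -0.1618]}
file dir [-0.001 -0.     1.   ] orig [0.4945 0.2811 0.174 ] shoulder [0.4946 0.2811 0.114 ] tip [0.4947 0.2811 0.019 ] closing [0.294 0.956 0.015]
182 ............................................................
183 ............................................................
184 ............................................................
185 ............................................................
186 ............................................................
187 ...........................ooo...........Y..Y.YY............
188 ..........YYYYYYYYYYYYYYYYYYYYYYYYYYYYYYYYYYYYYYYY..........
189 ..........YYYYYYYYYYYYYYYYYYYYYYYYYYYYYYYYYYYYYYYYY.........
190 .........YYYYYYYYYYYYYYYYYYYYYYYYYYYYYYYYYYYYYYYYY..........
191 .........YYYYYYYYYYYYYYYY.........o.....YYYYYYYYYY..........
192 .........YYYYYYYYYY........o...oooooooooooooYYYYYY..........
193 ..........YYYYYYooooooooo
[... 505 characters left out ...]
YYYYYYYYYYYYYYYYYYYYYYYYYYYYYYYYYYYYYYYY..........
202 .........YYYYYYYYYYYYYYYYYYYYYYYYYYYYYYYYYYYYYYYYY..........
203 ..........YYYYYYYYYYYYYYYYYYYYYYYYYYYYYYYYYYYYYYYY..........
204 ..........YYYYYYYYYYYYYYYYYYYYYYYYYYYYYYYYYYYYYYYY..........
205 ...........YYYYYYYYYYYYYYYYY......YYYYYYYYYYYYYYY...........
206 ................YYYYYYYYYY..oooooooo.YYYYY..................
207 .................YYYYYYY.oooooooooooo.YYYY..................
208 ................YYYYYY.oooooooooooooooYYYY..................
209 ................YYYYY.oooooooooooooooo.YYY..................
210 ................YYYY.oooooooooooooooooo.YY..................
211 ................YYY.ooooooooooooooooooooYY..................
```

Ferrule about 4 mm above the board; step down until contact.

>>> apply_moves:
  deltas:
    - [255,0,0,-0.15,0,0,0]
    - [255,0,0,0,0,0,0]

```text
time_s: 18.5
ee_pos: [0.4938, 0.2821, 0.1776]
eef_rot: [3.125, 0.466, 2.835]
force: [-0.3, 0.2, -0.5]
grip_width: 0.0171
grip_force: 40.0
```

>>> apply_moves:
  deltas:
    - [255,0,0,-0.15,0,0,0]
    - [255,0,0,0,0,0,0]

```text
time_s: 18.7
ee_pos: [0.4938, 0.2821, 0.1761]
eef_rot: [3.125, 0.466, 2.835]
force: [0.5, 0.2, -0.8]
grip_width: 0.0176
grip_force: 40.0
```

>>> apply_moves:
  deltas:
    - [255,0,0,-0.1,0,0,0]
    - [255,0,0,0,0,0,0]

```text
time_s: 18.9
ee_pos: [0.4938, 0.2821, 0.1751]
eef_rot: [3.125, 0.466, 2.835]
force: [-0.4, -0.5, -0.5]
grip_width: 0.0173
grip_force: 40.0
```

>>> apply_moves:
  deltas:
    - [255,0,0,-0.1,0,0,0]
    - [255,0,0,0,0,0,0]

```text
time_s: 19.1
ee_pos: [0.4938, 0.2821, 0.1742]
eef_rot: [3.124, 0.466, 2.835]
force: [-0.1, 0.2, 0.1]
grip_width: 0.0177
grip_force: 40.0
```

>>> apply_moves:
  deltas:
    - [255,0,0,-0.1,0,0,0]
    - [255,0,0,0,0,0,0]

```text
time_s: 19.3
ee_pos: [0.4938, 0.2821, 0.1731]
eef_rot: [3.125, 0.466, 2.835]
force: [-0.1, -1.3, -1.6]
grip_width: 0.0173
grip_force: 40.0
```

>>> apply_moves:
  deltas:
    - [255,0,0,-0.1,0,0,0]
    - [255,0,0,0,0,0,0]

```text
time_s: 19.5
ee_pos: [0.4939, 0.2822, 0.1725]
eef_rot: [3.124, 0.467, 2.835]
force: [-1.4, -0.1, 1.5]
grip_width: 0.0175
grip_force: 40.0
```

```bash
python3 t3.py
```

```text
188 ............................................................
189 ............................................................
190 ............................ooo.............................
191 .............................oo.............................
192 ...........................YYYYYYY..........................
193 .......................YYYYYYYYYYYYY...Y..YYY.YYY...........
194 ..........YYYYYYYYYYYYYYYYYYYYYYYYYYYYYYYYYYYYYYYY..........
195 .........YYYYYYYYYYYYYYYYYYYYYYYYYYYYYYYYYYYYYYYYYY.........
196 .........YYYYYYYYYYYYYYYYYYYYYYYYYYYYYYYYYYYYYYYYYY.........
197 .........YYYYYYYYYYYYYYYYYYYYYYYYYYYYYYYYYYYYYYYYYY.........
198 .........YYYYYYYYYYYYYYYYYYYYYYYYYYYYYYYYYYooYYYYY..........
199 .........YYYYYYYYYYYYYYYYYYYYYYYYYYYYYYYYooooYYYYYY.........
200 .........YYYYYYYoYYYYYYYYYYYYYYYYYYYYYYYYooooYYYYYY.........
201 .........YYYYYYYoYYYYYYYYYYYYYYYYYYYYYYYYooooYYYYY..........
202 .........YYYYYYYoYYYYYYYYYYYYYYYYYYYYYYYYooooYYYYY..........
203 .........YYYYYYYYYYYYYYYYYYYYYYYYYYYYYYYYoooYYYYYY..........
204 .........YYYYYYYYYYYYYYYYYYYYYYYYYYYYYYYYoooYYYYYY..........
205 .........YYYYYYYYYYYYYYYYY.......YYYYYYYYYo.YYYYYY..........
206 ..........YYYYYYYYYYYYYY.oooooooooooYYYYYYYYYYYYYY..........
207 ..........YYYYYYYYYYYYY.oooooooooooooYYYYYYYYYYYYY..........
208 ..........YYYYYYYYYYYY.oooooooooooooo.YYYYYYYYYYYY..........
209 ..........YYYYYYYYYYY.oooooooooooooooo.YYYYYYYYYYY..........
210 ..........YYYYYYYYYY.oooooooooooooooooo.YYYYYYYYYY..........
211 ...........YYYYYYYYYooooooooooooooooooo.YYYYYY.YY...........
212 ...............YYYY.ooooooooooooooooooooYYY.................
213 ................YYY.ooooooooooooooooooooYYY.................
214 ................YYY.oooooooooooooooooooo.Y..................
215 ................YYY.oooooooooooooooooooo.Y..................
216 ................YY..oooooooooooooooooooooY..................
217 .................Y..ooooooooooooooooooooo...................
```

>>> apply_moves:
  deltas:
    - [255,0,0,-0.1,0,0,0]
    - [255,0,0,0,0,0,0]

```text
time_s: 19.75
ee_pos: [0.4942, 0.2822, 0.1724]
eef_rot: [3.123, 0.468, 2.835]
force: [-3.9, -0.8, 9.5]
grip_width: 0.0175
grip_force: 40.0
```

Firm contact: the ferrule is home. Relax, open, retract.

>>> apply_moves:
  deltas:
    - [255,0,0,0.15,0,0,0]
    - [255,0,0,0,0,0,0]
    - [195,0,0,0,0,0,0]
    - [180,0,0,0,0,0,0]
    - [165,0,0,0,0,0,0]
    - [150,0,0,0,0,0,0]
    - [150,0,0,0,0,0,0]
  grip_force: 15

```text
time_s: 20.45
ee_pos: [0.4938, 0.2821, 0.1728]
eef_rot: [3.124, 0.466, 2.835]
force: [0.5, 0.6, 0.4]
grip_width: 0.0388
grip_force: 0.0
```

>>> apply_moves:
  deltas:
    - [150,-0.4,0.13,0.9,0,0,0]
    - [150,-0.8,0.26,1.8,0,0,0]
    - [150,-1.2,0.4,2.7,0,0,0]
    - [150,-1.2,0.4,2.7,0,0,0]
    - [150,-1.2,0.4,2.7,0,0,0]
    - [150,0,0,4,0,0,0]
    - [150,0,0,0,0,0,0]
    - [150,0,0,0,0,0,0]

```text
time_s: 21.25
ee_pos: [0.4456, 0.2981, 0.3218]
eef_rot: [3.123, 0.467, 2.835]
force: [-0.1, -0.7, -0.7]
grip_width: 0.0385
grip_force: 0.0
```

```bash
python3 - <<'E'
from h import *
o=ctrl.get_obs();print(o['time_s'],o['ee_pos'],o['force'],o['grip_width'])
def asc(i,x0,x1,y0,y1):
    for r in range(y0,y1): print(r,''.join('#' if s.max()-s.min()<24 else('Y' if s[1]>.72*s[0] and s[0]-s[2]>80 else('o' if s[0]>1.6*s[2] and s[0]>s[1]*1.15 else '.')) for s in i[r,x0:x1].astype(int)))
A={}
for n in('side','scene'):
    i,K,P,c=snap(n);save(i,f'pics/end_{n}.png');A[n]=i
    print(n,'shoulder',proj(K,P,[.497,.284,.11]).round(1),'butt',proj(K,P,[.497,.284,.215]).round(1))
    i0=np.load(n+'0.npz')['img'] if n=='scene' else np.load('s1.npz')['img']
    h=cv2.cvtColor(i,cv2.COLOR_RGB2HSV);h0=cv2.cvtColor(i0,cv2.COLOR_RGB2HSV)
    for hh in(h0,h):
        m=cv2.inRange(hh,(100,90,40),(118,255,255));nn,l,st,ce=cv2.connectedComponentsWithStats(m)
        print('blue',[ce[k].round(1).tolist() for k in range(1,nn) if st[k,4]>400])
    d=(np.abs(i.astype(int)-i0).max(2)>40).astype(np.uint8);nn,l,st,ce=cv2.connectedComponentsWithStats(d)
    print('changed',[st[k].tolist() for k in range(1,nn) if st[k,4]>40])
asc(A['side'],175,225,90,155)
E
```

```text
21.25 [0.44562085 0.29811927 0.32177118] [-0.07937161 -0.71059871 -0.69074623] 0.038473845582496086
side shoulder [197.  145.4] butt [190.2 105.8]
blue []
blue []
changed [[0, 0, 415, 302, 40985], [276, 31, 103, 45, 1921], [95, 139, 17, 14, 112], [151, 153, 12, 11, 50], [123, 162, 37, 20, 384], [194, 171, 9, 9, 45], [241, 196, 14, 19, 116], [163, 225, 12, 9, 64], [47, 251, 110, 76, 3003], [271, 287, 66, 86, 666], [0, 314, 15, 17, 79], [323, 314, 45, 56, 618], [304, 336, 18, 19, 81], [317, 367, 9, 12, 57], [284, 379, 20, 35, 165]]
scene shoulder [392.4 223.4] butt [402.9 197.1]
blue [[141.8, 91.1], [281.1, 218.6], [551.4, 303.8]]
blue [[141.8, 91.0], [281.3, 218.7], [551.4, 303.8]]
changed [[285, 0, 81, 19, 733], [384, 0, 8, 21, 96], [372, 0, 188, 243, 17053], [312, 14, 25, 39, 392], [279, 16, 33, 23, 505], [240, 30, 88, 163, 6766], [312, 37, 9, 17, 72], [379, 122, 25, 4, 53], [185, 153, 58, 44, 522], [411, 159, 18, 11, 93], [387, 164, 20, 21, 122], [399, 182, 18, 17, 154], [515, 182, 45, 47, 1377], [357, 209, 23, 4, 75], [275, 215, 12, 7, 50], [495, 220, 11, 14, 64], [366, 222, 11, 9
[... 2919 characters left out ...]
ooooooooooooooYYYoYoYoYoooooooYYYYYYYooY
143 ..........oooooooooooooYYYYooYYYoYooooooYYYYYYooYY
144 ..........ooooooooooYYYYYYoYYoYYYoooYoooYYYYYYoYoY
145 ..........ooooooooooYYYYYYoooYoYYoYYYoYYoooYYYYooY
146 ..........ooYYYoYooooYYYYYYYYYYYooYoYYoYYYYYYoYYoY
147 ..........ooYYYYYYoooYYYYYYYoYYYYooYooooooooYYYYYo
148 ..........ooooYYYooYYYoYYYYoYYooYYoYoooooooYoYYooY
149 ...........oYoYYYYoYYoooYYYYYYoYYYYYoooooooYYYoYYY
150 ...........ooYoYYoooooooYoYoYYYYYYoooooooooooYoYoY
151 ...........ooYoYoooooooYooYYYYooYoYYooooooYoYYYYYY
152 ...........YoooYoooooooYYYYYooYooYYoYooYoYYYYooooo
153 ...........YYYYooooooooYYYYoYoYYYoYoYYYooooooooooo
154 ...........ooYYooooooooYoYoYYooYoooooooooooooooooo
```

```bash
python3 -c "
from station import ctrl
print(ctrl.hand_in())"
```

```text
the job is handed in; nothing more can be done
None
```

I handed the job in at about 21 s: the brush stands bristles up in the unmoved pot, and the file is upright and fully home in the empty slot. No score was returned; I checked both placements by camera and the file's seating by contact force too, and did not re-measure the bystanders.

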